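Shut the lamp beam and put the amber filter away

TASK

Shut the lamp down between measurements: push the steel shutter plate in by its orange pad, away from you, until it clicks into its next stop, the blank one, and does not run on past it; first move the small reagent bottle that stands in the plate's way behind the housing and stand it upright on the bench, clear of the plate. Only when the beam is shut, lift the amber filter out of its gate and return it, fully home, to the storage slot with the amber label. Leave everything else where it stands.

Things in the scene. Friction and masses are not known exactly. Their poses are not given: they have to be found in the camera images.
- rail: Optical rail fixed on the bench, 76 mm wide (its x) and 380 mm long (y -158 to +222); origin on the bench under the shutter's port, x along the plate's travel, away from the robot, y to the left along the light path. On it, within 38 mm in x: finned lamp (y -160 to -20, top z 109), shutter housing (y -16 to 16, x -36 to 36, top z 111), gate, flask stage (y 130), detector (y 177 to 229, top z 102).
- cap (a point): Top of the brass spring cap (17 mm diameter) on the shutter housing, 125 mm above the bench over the rail's origin. A red pin stands about 7 mm out of it; it drops by 4 mm when the spring roller below it falls into a stop's notch.
- gate (a point): Middle of the filter gate's ledge, 37 mm above the bench, 55 mm along the rail's y from its origin. Two grooved black posts (x within 43 mm, y within 13 mm of this point) rise 48 mm above the ledge and hold the filter's upright edges with about 2.5 mm of play.
- shutter (a joint): Travel of the steel shutter plate along the rail's +x, in m: 0 open window, 0.038 blank (beam shut), 0.076 green window. A spring roller drops into a notch at each stop and pulls the plate home from within 5 mm of it; elsewhere the plate stays where it is left. It takes 1 to 3 N between stops, about 8 N to leave one. Starts between 0 and 0.020.
- push_pad (a point): Middle of the front face (towards the robot, rail's -x) of the plate's orange push pad, 72 mm above the bench; pad 10 mm thick (x), 34 mm wide (y), z 48 to 94 mm. At the blank stop this point is 90 mm in front of the rail's origin. The plate, 6 mm thick, z 44 to 101 mm, ends 173 mm behind this point (blank stop: 83 mm behind the rail's origin; full travel: 121 mm).
- bottle_mid (a point): Centre (52 mm above its foot) of a small clear reagent bottle with a blue screw cap, 104 mm high: body 56 mm diameter up to 64 mm, cap 39 mm diameter from 65 to 104 mm; 0.1 to 0.2 kg. It stands on the bench behind the housing, in the path of the plate's back end.
- amber_mid (a point): Centre (48 mm above its foot) of the amber filter, standing in the gate: black frame 64 mm wide (its x), 8 mm thick (y), 70 mm high, with round amber glass; on top an amber grip tab 30 mm wide (x), 10 mm thick (y), 26 mm high, its centre 35 mm above this point. 70 g. The frame's x lies along the rail's x; the filter may be turned by half a turn.
- slot_amber: Grey storage block, 92 (its x) by 35 (y) by 40 mm, amber labels on both ends and on its upper edges; one of three side by side, 37 mm apart along y, on a low white tray. Origin in the middle of its foot, 6 mm above the bench. Slot open at the top, 69 mm along x, 14 mm along y, floor 10 mm above this origin. A filter fully home has its centre 58 mm above this origin.
- blue_mid (a point): Centre (48 mm above its foot) of the blue filter, same shape, standing in the slot with the blue labels; stays there.
- red_mid (a point): Centre (48 mm above its foot) of the red filter, same shape, standing in the slot with the red labels; stays there.
- sample_flask: Small conical flask with a plug, 63 mm diameter, 141 mm high, standing on the rail's stage; origin under its foot; stays there.
- jar: Jar with a green lid, 86 mm diameter, 140 mm high, on the bench behind the rail; origin under its foot; stays there.
- spare_flask: Another such plugged conical flask, 63 mm diameter, 141 mm high (neck about 30 mm diameter above 35 mm), standing on the bench behind the rail, between it and the brown gas hose that lies on the bench farther back; origin under its foot; stays there.
- tip_box: Green pipette tip box, 86 x 121 x 67 mm (its x, y, z), at the right; origin under its foot; stays there.
- dish: Petri dish, 92 mm diameter, 16 mm high, in front of the rail; origin under its foot; stays there.
Not all that is in view belongs to the job. Leave any purple or yellow look-alike of the part that bears bottle_mid alone.

How it is judged:
By the outcome, as a careful person would: the job done as asked, in the order asked, and still so for the second after the job is handed in, with the robot touching nothing.
It also fails if it takes over 58 s, if anything falls off the work surface, if the arm or the gripper's body presses on something with over 40 N, if the wrist force passes 120 N, or if a joint passes its speed limit or range.

ROBOT

A 6-joint arm with a two-finger parallel gripper is mounted at the origin on a cart in front of the work surface, level with it; the furniture and walls round the work are solid. World frame = base frame: x ahead of the robot, y to its left, z up, the work surface at z = 0. Lengths are in mm, angles in rad, forces in N, time in s.
With the tool pointing down it reaches from about 325 to 925 mm from the base axis. Payload 3.1 kg.
Tool frame: the origin (TCP) lies at the very end of the fingers, on their centre line; the grasp point (between the pads) lies 19 mm behind it; x points along the fingers, y is the direction in which the jaws open and shut, and the axes are right-handed (so a half turn about x gives the same grasp; the last joint's range is limited). The gripper opens to 85 mm and grips with 20 to 120 N. Pads are 22 mm wide; open, the fingers measure 114 mm over their backs; the gripper's body (76 mm by 85 mm) begins 54 mm behind the grasp point. The pads swing forward as they close: fully open they stand 13 mm farther back than shut.
Start: joints at [1.037, 0.217, 1.613, -0, 1.311, -0.112], TCP at [255.861, 570.241, 231.3] pointing down, gripper open.
Joint ranges: [-2.75, 2.75], [-0.78, 2.1], [0.31, 2.55], [-1.13, 4.27], [0.13, 2.63], [-2.58, 2.58]. Speed limits (rad/s): [2.79, 2.79, 3.14, 3.14, 3.14, 3.14].

INTERFACE

Orientations are given as a 3x3 rotation matrix whose columns are the frame's x, y, z axes.
In Python, from bench import manip gives the robot as it stands.
- The arm moves only by the tool carry_out, never from a script. Its arguments are lists of equal length, an entry for each row: "delta_pos": the shift along the tool's x, y, z in m, a list of three; "rotation": the turn, a rotation vector about the tool's x, y, z in degrees, a list of three; "hand": the gripper's target within -1 to 1 (fully open at 1, half-way at 0, shut at -1). A call has 1 to 5 rows; each row shifts and turns the commanded pose from where the row before left it, along the tool's axes as they then stand; what a row does not reach is not made up. A row lasts 1/8 s, in which the tool goes at most 62.5 mm and 10.7 degrees, less where a joint would pass 70% of its speed; a pose out of reach is approached as far as the arm can. A call with a gripper value outside its range is refused whole. The fingers move at their own pace and stop on an object; "squeeze" is the grip in N (left out, the last holds). Time passes only in rows, so rows that do not move let the fingers close. It gives the time, the measured TCP pose, the force and the opening at its end, in the units of the state.
- manip.read_state(): the state, without advancing time (a new reading comes with each control period).
- manip.grab_frame(name): name is "scene" or "top" or "wrist"; returns (picture, depth): 384x512x3 uint8, red, green, blue; 384x512 float32, mm along the optical axis (not along the pixel's ray), 0 where there is no reading.
- manip.camera_info(name): a dict with "fx", "fy", "cx", "cy" (pixels), "rvec" (rotation vector, rad) and "tvec" (3), from world to camera coordinates, as OpenCV has them. Camera axes: x right, y down, z forward; pixel columns grow to the right and rows downward; lengths in mm; the calibration is good to about 2 mm. A picture is of the moment at which its call begins: read the wrist's pose just before it. camera_info takes no time and is no camera call; for the wrist camera it gives the pose at the moment of the call.
- manip.hand_in(): hands the job in, once; it reports no verdict.
The state is a dict: "time_s": time; "q": joint angles; "qvel": joint speeds; "tau": joint torques, N m; "tool_pos": TCP position; "eef_rot": TCP orientation; "force": force on the tool from outside, world axes, zero at the start; "torque": the same for the moment, N m; "opening": finger opening in mm.
Only numpy, scipy, OpenCV 4.12 (cv2) and the standard library are available. Lean on these libraries where they do the work, as an engineer would, in place of code of your own. Each camera call takes 0.05 s, during which the arm holds its last target.

## Working session

There is one attempt and no reset: what is moved stays moved. The work goes in short steps, Python scripts to look and compute and a tool call to move; the robot and the scene stay as the last step left them, time stands still between calls to the robot, and variables do not carry over. Pictures are saved under pics/ and viewed, and the job is handed in when it is done.

Besides the shell and the picture viewer there is one more tool, called after "Call:" as name(argument=value, ...) on one line, values as JSON. carry_out: Moves the arm, as the interface text tells. Its arguments: {"type":"object","properties":{"delta_pos":{"type":"array","items":{"type":"array","items":{"type":"number"}}},"rotation":{"type":"array","items":{"type":"array","items":{"type":"number"}}},"hand":{"type":"array","items":{"type":"number"}},"squeeze":{"type":"number"}},"required":["delta_pos","rotation","hand"]}

```bash
ls; mkdir -p pics
cat > h.py <<'E'
import numpy as np, cv2
from bench import manip
def grab(n,tag):
    ci=manip.camera_info(n); im,d=manip.grab_frame(n)
    cv2.imwrite(f'pics/{tag}.png',im[:,:,::-1]); np.savez(f'pics/{tag}.npz',im=im,d=d,**{k:np.array(v) for k,v in ci.items()})
    return im,d,ci
def load(tag):
    z=np.load(f'pics/{tag}.npz'); return z['im'],z['d'],z
def world(ci,d):
    R,_=cv2.Rodrigues(np.array(ci['rvec'],float)); t=np.array(ci['tvec'],float).ravel()
    v,u=np.mgrid[:d.shape[0],:d.shape[1]]
    P=np.stack([(u-ci['cx'])/ci['fx']*d,(v-ci['cy'])/ci['fy']*d,d],-1)
    return (P-t)@R
def ray(ci,u,v,z):
    R,_=cv2.Rodrigues(np.array(ci['rvec'],float)); t=np.array(ci['tvec'],float).ravel()
    c=-R.T@t; r=R.T@np.array([(u-ci['cx'])/ci['fx'],(v-ci['cy'])/ci['fy'],1]); return c+r*(z-c[2])/r[2]
def proj(ci,P):
    R,_=cv2.Rodrigues(np.array(ci['rvec'],float)); t=np.array(ci['tvec'],float).ravel()
    p=R@np.array(P,float)+t; return ci['fx']*p[0]/p[2]+ci['cx'],ci['fy']*p[1]/p[2]+ci['cy']
E
python3 - <<'E'
from h import *
np.set_printoptions(precision=3,suppress=True)
for n in ['scene','top','wrist']:
    im,d,ci=grab(n,n+'0')
    big=cv2.resize(im,(800,600),interpolation=cv2.INTER_CUBIC); cv2.imwrite(f'pics/{n}0b.png',big[:,:,::-1]); 
    R,_=cv2.Rodrigues(np.array(ci['rvec'],float)); print(n,ci,-R.T@np.array(ci['tvec']).ravel())
s=manip.read_state(); print(s)
E
```

```text
pics
scene {'fx': 432.6709452873532, 'fy': 432.6709452873532, 'cx': 256.61737369107675, 'cy': 188.46338755790677, 'rvec': array([ 0.37 ,  2.889, -0.949]), 'tvec': array([ 520.009,  -50.396, 1639.91 ])} [ 757.433  849.351 1291.182]
top {'fx': 422.27506222611896, 'fy': 422.27506222611896, 'cx': 254.949449648841, 'cy': 190.4662322759049, 'rvec': array([ 2.186, -2.028,  0.219]), 'tvec': array([ -15.258,  554.239, 1481.747])} [ 231.527    8.256 1565.029]
wrist {'fx': 266.53381508544913, 'fy': 266.53381508544913, 'cx': 259.05718106076813, 'cy': 189.54149525302645, 'rvec': array([-2.406, -1.557, -0.246]), 'tvec': array([-622.385,  -40.885,  380.712])} [182.745 600.772 373.703]
{'time_s': 0.15, 'q': array([ 1.037,  0.218,  1.615, -0.   ,  1.311, -0.112]), 'qvel': array([ 0.   , -0.003, -0.003,  0.002, -0.001,  0.001]), 'tau': array([ -0.   , -39.745, -30.441,  -0.   ,   0.006,  -0.   ]), 'tool_pos': array([255.532, 569.655, 230.206]), 'eef_rot': array([[-0.001,  0.409,  0.912],
       [-0.002,  0.912, -0.409],
       [-1.   , -0.002, -0.   ]]), 'force': array([ 0.157, -0.125, -0.931]), 'torque': array([ 0.002, -0.018, -0.067]), 'opening': 85.80802980618144}
```

View pics/top0b.png

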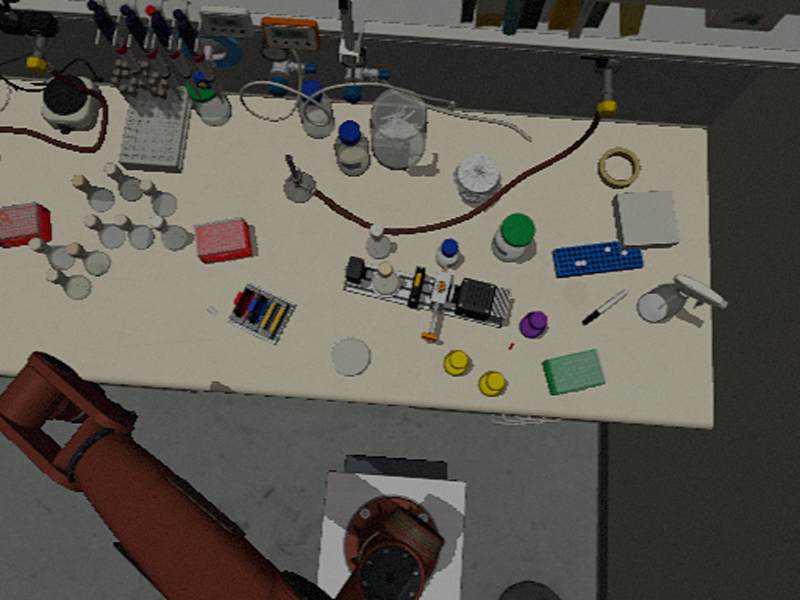

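View pics/scene0b.png

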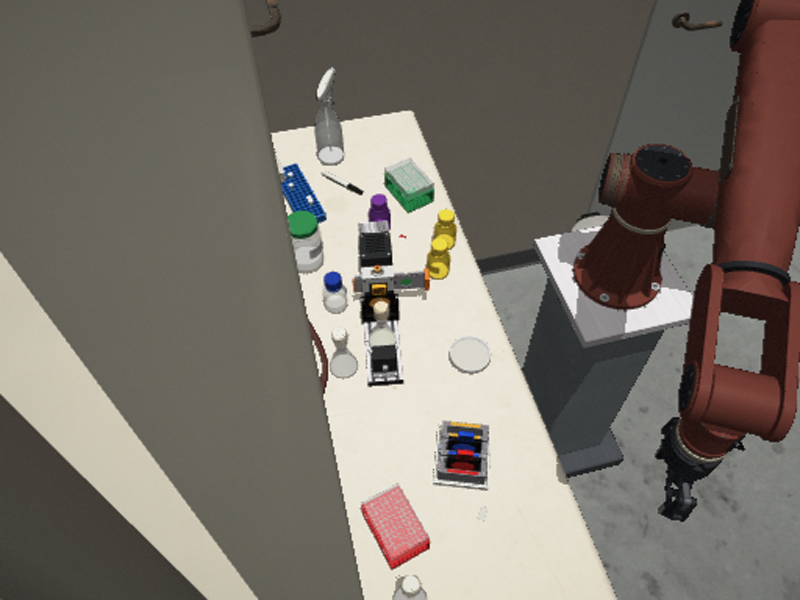

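View pics/wrist0b.png

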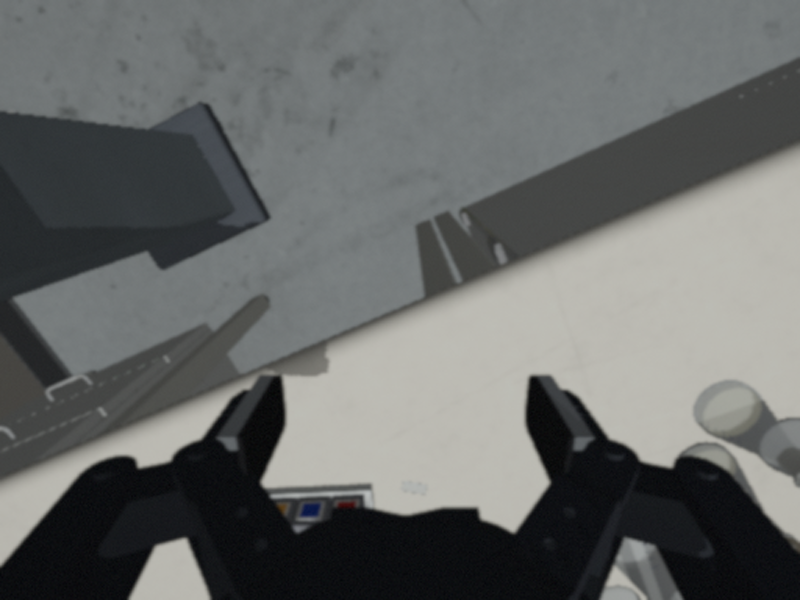

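The top view (800x600) shows the rail near (430,292), with the amber tab at (418,280), the orange pad at (430,337) and the small blue-capped bottle at (449,248). The storage tray is at (262,313). I'll measure these next.

Run:
```python
from h import *
np.set_printoptions(precision=1,suppress=True)
im,d,ci=load('top0'); W=world(ci,d)
def crop(im,u0,v0,u1,v1,s,name):
    c=cv2.resize(im[v0:v1,u0:u1],None,fx=s,fy=s,interpolation=cv2.INTER_CUBIC); cv2.imwrite('pics/'+name,c[:,:,::-1])
crop(im,215,135,355,250,5,'c1.png'); crop(im,140,175,200,225,10,'c2.png')
s,ds,cs=load('scene0'); crop(s,180,120,300,260,4,'c3.png')
hsv=cv2.cvtColor(im,cv2.COLOR_RGB2HSV)
for nm,lo,hi in [('orange',(5,130,120),(16,255,255)),('amber',(17,120,120),(32,255,255)),('blue',(105,120,60),(130,255,255)),('red',(0,150,100),(4,255,255)),('green',(60,120,60),(90,255,255)),('purple',(131,80,60),(160,255,255))]:
    m=cv2.inRange(hsv,lo,hi); n,l,st,c=cv2.connectedComponentsWithStats(m)
    for i in range(1,n):
        if st[i,4]>=4:
            k=l==i; P=W[k]; P=P[d[k]>0]
            if len(P) and 100<c[i][0]<460: print(nm,st[i],c[i],np.median(P,0),P[:,2].max())
```

```text
orange [168  11  33   5 106] [184.3  13. ] [917.2 245.9 557.9] 563.068447103411
orange [281 181   3   2   4] [282.2 181.8] [577.1 -68.1 125.7] 133.31209474316424
orange [275 214   5   3   9] [277.4 214.9] [467.3 -61.4  94.7] 96.34107668226363
amber [387  65   6   6  31] [389.6  67.1] [ 969.9 -398.   259.4] 263.7124792319807
amber [265 175   5   8  20] [266.9 178.3] [585.4 -13.  133.1] 139.8698659160929
amber [280 181   5   4   9] [281.9 182.8] [573.1 -66.5 125.4] 129.80923191397255
amber [167 194   9  15  30] [170.4 201.6] [490.2 332.1  45.7] 52.12410559462791
amber [173 197   9  15  32] [176.7 203.9] [484.8 308.   47.4] 58.4691133158105
amber [271 213   7   3   9] [273.8 214.3] [465.9 -47.4  93.9] 96.68546498597335
amber [285 225  14  15 145] [291.7 231.4] [ 410.  -113.   102.6] 114.85675854393058
amber [307 239  16  14 151] [314.7 244.9] [ 369.9 -194.9  102.7] 113.0125753433671
blue [123  46   9   6  36] [126.9  48.7] [982.4 503.8 235.9] 433.16569241230184
blue [193  51  13  11 100] [198.4  55.4] [1010.7  266.3  177.1] 284.3495236150371
blue [217  77  14  13 139] [223.2  83.3] [908
[... 625 characters left out ...]
2.6] [631.8 448.   41.6] 65.78197303434058
red [150 187   6   7  16] [152.2 189.9] [516.4 386.4 112.7] 115.57131499239422
green [119  53   8  10  40] [122.   58.1] [994.2 551.5 140.2] 371.6622078235807
green [126  56  11   8  50] [131.1  59.1] [998.3 517.5 138.9] 145.77255424645423
green [321 137  21  20 335] [331.2 146.6] [ 715.3 -231.3  139.3] 150.05985485820634
green [347 231  21  22  94] [353.  242.3] [ 392.6 -335.2   49.1] 74.30186934253557
green [378 245   7   2   8] [381.  245.5] [ 388.6 -437.4   62.7] 74.65344369459349
green [373 246   4   2   5] [374.8 246.8] [ 382.7 -415.8   64.6] 69.64594152429552
purple [333 199  17  17 184] [341.  206.9] [ 511.4 -282.9   97.9] 113.27395800728836
```

Run:
```python
from h import *
np.set_printoptions(precision=1,suppress=True)
im,d,ci=load('scene0'); W=world(ci,d)
hsv=cv2.cvtColor(im,cv2.COLOR_RGB2HSV)
for nm,lo,hi in [('orange',(5,130,120),(16,255,255)),('amber',(17,120,120),(32,255,255)),('blue',(105,120,60),(130,255,255)),('red',(0,150,100),(4,255,255))]:
    m=cv2.inRange(hsv,lo,hi); n,l,st,c=cv2.connectedComponentsWithStats(m)
    for i in range(1,n):
        if st[i,4]>=4:
            k=l==i; P=W[k]; P=P[d[k]>0]
            if len(P) and 150<c[i][0]<330: print(nm,st[i],c[i],np.median(P,0),P[:,2].max())
```

```text
orange [240 170   3   3   5] [241.  170.8] [576.7 -69.  127.6] 128.28939290808128
orange [272 171   3  11  23] [273. 176.] [465.8 -45.7  91.4] 98.66480381579757
orange [226 179   1   4   4] [226.  180.5] [629.6 -73.   82.2] 87.63296882104373
orange [273 183   2   3   4] [273.5 183.8] [467.2 -30.9  64. ] 67.49561746306664
amber [281 134  10   8  67] [285.6 137.5] [ 374.2 -197.3  104.4] 110.57823474200671
amber [274 142  18  37 371] [281.9 160. ] [ 409.6 -110.5   62.8] 111.18673344280192
amber [290 143   2   5   5] [290.8 145. ] [ 353.6 -188.7   66.4] 69.18712064981935
amber [239 172   5   2   7] [241.  172.4] [577.6 -61.4 125.3] 128.63368543464517
amber [238 182   9   4  24] [241.9 182.9] [586.4 -10.8 132.5] 137.9005414485945
amber [288 270  20   4  37] [297.3 271.5] [485.7 306.6  45.2] 52.80167733515138
amber [288 277   5   3   7] [290. 278.] [514.5 322.3  45.4] 49.775063896231956
amber [303 279   4   2   7] [304.7 279.6] [471.2 338.8  46.6] 49.240810561083684
blue [180 105  28  37 450] [192.  123.1] [ 696.1 -447.4   21.5] 32.921444317863
blue [208 174  11  13 110] [212.8 179.8] [675.  -72.1 102.8] 108.6585874815579
blue [293 276  11   7  41] [298.2 277.7] [502.6 353.6 111.1] 116.1855724536984
blue [290 284  14   4  42] [296.5 285.6] [503.2 354.7  54.5] 68.49997719362469
blue [287 288   5   3  11] [288.9 289.4] [528.8 357.   46. ] 52.29266972845502
blue [303 290   4   3   9] [304.2 290.9] [484.1 374.   46.6] 83.98240765982251
red [294 288   9   4  24] [297.7 289.2] [516.8 388.8 112.7] 117.50663919420708
red [286 300  20   4  36] [295.7 301.7] [521.  398.4  46.5] 52.816841541777315
red [232 326   3   5   7] [233.3 327.9] [718.  433.2  49. ] 64.48692831350186
red [235 332   9  13  30] [238.3 338. ] [711.3 458.2  46.6] 70.37490661871152
red [242 347   5   7   9] [244.3 350. ] [702.6 498.7  44.4] 55.75362779359939
red [246 346  29  18 116] [260.3 354.7] [659.8 517.9  38. ] 68.33750123798657
```

View pics/c1.png

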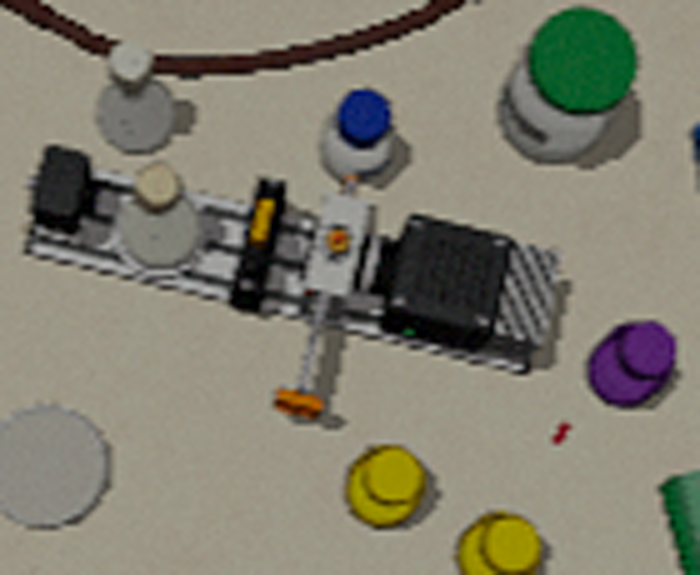

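View pics/c2.png

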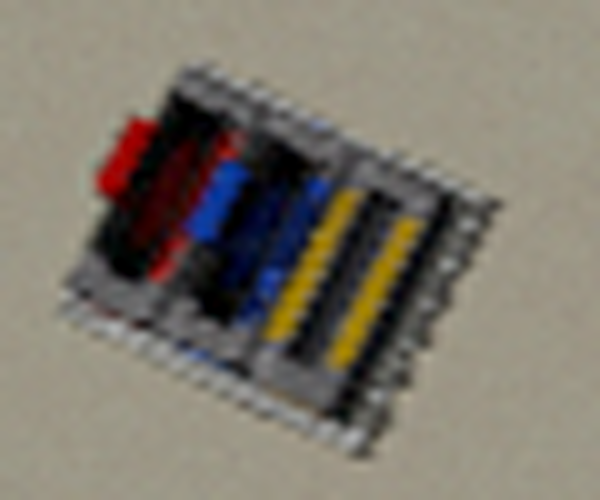

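View pics/c3.png

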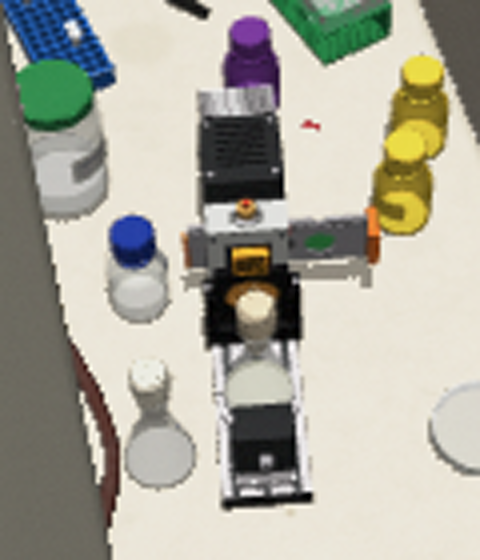

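The top view shows the rail turned about -10° with its origin near (576,-68). The tray is turned about -21° and the bottle stands near (672,-78). I'll move the arm over the area behind the housing, so the wrist camera can look back at the rail.

Call:
carry_out(delta_pos=[[-0.006,-0.0325,0.049],[-0.006,-0.0325,0.049],[-0.006,-0.0325,0.049],[-0.006,-0.0325,0.049],[-0.006,-0.0325,0.049]], rotation=[[0,0,0],[0,0,0],[0,0,0],[0,0,0],[0,0,0]], hand=[1,1,1,1,1], squeeze=30)

```text
time_s: 0.78
tool_pos: [413.4, 319.9, 261.3]
eef_rot: [[-0.0, 0.409, 0.912], [-0.0, 0.912, -0.409], [-1.0, -0.0, -0.0]]
force: [0.9, -0.1, 1.0]
opening: 85.6
```

Call:
carry_out(delta_pos=[[-0.006,-0.0325,0.049],[-0.006,-0.0325,0.049],[-0.006,-0.0325,0.049],[-0.006,-0.0325,0.049],[-0.006,-0.0325,0.049]], rotation=[[0,0,0],[0,0,0],[0,0,0],[0,0,0],[0,0,0]], hand=[1,1,1,1,1])

```text
time_s: 1.4
tool_pos: [570.4, 71.4, 291.2]
eef_rot: [[-0.0, 0.41, 0.912], [0.0, 0.912, -0.41], [-1.0, 0.0, -0.0]]
force: [0.6, 0.3, -0.4]
opening: 85.1
```

Call:
carry_out(delta_pos=[[-0.006,-0.0325,0.049],[-0.006,-0.0325,0.049],[-0.006,-0.0325,0.049],[0,0,0],[0,0,0]], rotation=[[0,0,0],[-7,0,0],[-7,0,0],[0,0,0],[0,0,0]], hand=[1,1,1,1,1])

```text
time_s: 2.02
tool_pos: [669.3, -71.6, 308.3]
eef_rot: [[-0.002, 0.178, 0.984], [0.001, 0.984, -0.178], [-1.0, 0.001, -0.002]]
force: [0.7, 1.1, -0.5]
opening: 85.2
```

Run:
```python
from h import *
np.set_printoptions(precision=3,suppress=True)
s=manip.read_state(); print(s['time_s'],s['tool_pos'],s['eef_rot'],s['opening'],s['q'])
im,d,ci=grab('wrist','w1'); big=cv2.resize(im,(800,600),interpolation=cv2.INTER_CUBIC); cv2.imwrite('pics/w1b.png',big[:,:,::-1])
im,d,ci=grab('top','top1'); big=cv2.resize(im,(800,600)); cv2.imwrite('pics/top1b.png',big[:,:,::-1])
```

```text
2.025 [669.321 -71.57  308.319] [[-0.002  0.178  0.984]
 [ 0.001  0.984 -0.178]
 [-1.     0.001 -0.002]] 85.19873176353923 [-0.211  0.272  1.404  0.001  1.468 -1.603]
```

View pics/w1b.png

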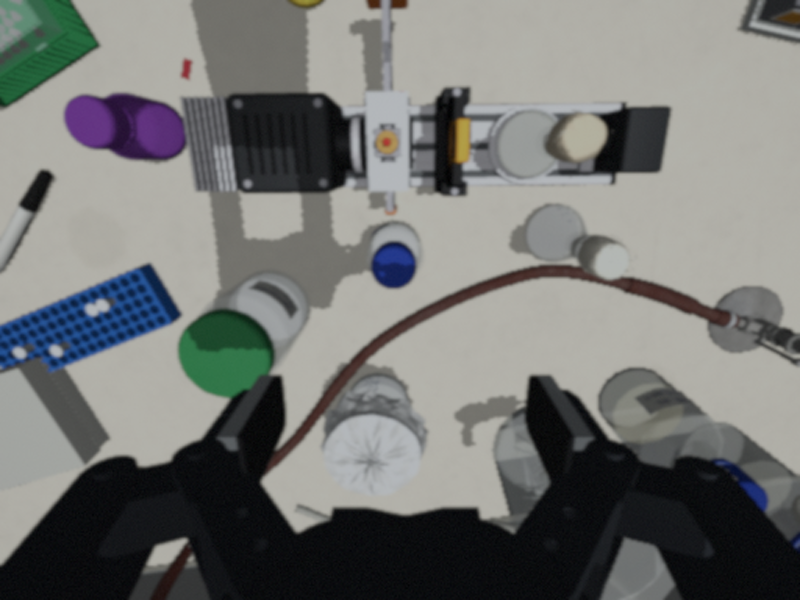

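The wrist view (800x600) shows the pin at (387,142), the amber tab at (461,140), the bottle cap at (394,262) and the rail almost level. Plain bench lies in front of the rail at the top right. Next I'll measure by casting rays.

Run:
```python
from h import *
np.set_printoptions(precision=1,suppress=True)
im,d,ci=load('w1'); W=world(ci,d); hsv=cv2.cvtColor(im,cv2.COLOR_RGB2HSV)
def comps(lo,hi,z,nm,mn=8):
    m=cv2.inRange(hsv,lo,hi); n,l,st,c=cv2.connectedComponentsWithStats(m)
    for i in range(1,n):
        if st[i,4]>=mn:
            k=l==i; P=W[k]; P=P[d[k]>0]
            pts=np.argwhere(k)[:,::-1].astype(np.float32); r=cv2.minAreaRect(pts)
            print(nm,st[i],c[i],r,'ray',ray(ci,*c[i],z),'depth',np.median(P,0) if len(P) else '')
comps((105,120,50),(130,255,255),104,'blue')
comps((17,120,100),(32,255,255),133,'amber')
comps((0,150,90),(6,255,255),132,'red',3)
comps((5,130,90),(16,255,255),94,'orange',4)
comps((60,120,40),(90,255,255),140,'green',200)
# corners of dark lamp / rail edges
c=cv2.resize(im[40:200,100:450],None,fx=2.2,fy=2.2,interpolation=cv2.INTER_CUBIC); cv2.imwrite('pics/w1c.png',c[:,:,::-1])
def plane(nm,pts,z):
    for u,v in pts: print(nm,(u,v),ray(ci,u,v,z))
```

```text
blue [239 156  26  27 576] [251.5 169.2] ((251.5, 169.0), (26.0, 25.0), 90.0) ray [672.3 -83.7 104. ] depth [671.9 -83.6 105.5]
blue [   0  170  115   68 3727] [ 57.8 204.8] ((53.048213958740234, 207.42454528808594), (39.821449279785156, 117.58624267578125), 67.57414245605469) ray [ 674.2 -359.7  104. ] depth [ 695.  -431.    23.6]
blue [457 294  34  34 256] [478.5 310.9] ((475.5000305175781, 308.0), (44.547725677490234, 9.192387580871582), 45.0) ray [968.1 233.1 104. ] depth [887.4 173.8 177.4]
blue [507 343   5   9  26] [509.3 346.9] ((509.0, 347.0), (8.0, 4.0), 90.0) ray [1055.3  290.2  104. ] depth [991.9 242.2 151.1]
amber [187   0  18   4  47] [195.4   0.9] ((195.5, 1.5), (3.0, 17.0), 90.0) ray [ 481.8 -105.3  133. ] depth [ 443.2 -122.    18.6]
amber [291  75  10  30 234] [295.4  89.5] ((295.78729248046875, 89.54143524169922), (8.882442474365234, 29.17015266418457), 3.012787342071533) ray [584.1 -16.2 133. ] depth [584.4 -16.3 133.7]
amber [242  85  11  12  71] [247.2  90.9] ((247.0, 90.5), (11.0, 10.0), 90.0) ray [576.  -69.7 133. ] depth [576.  -69.8 125.9]
red [246  89   3   4  12] [247.   90.5] ((247.0, 90.5), (3.0, 2.0), 90.0) ray [575.5 -69.8 132. ] depth [575.5 -69.8 132.5]
orange [244  88   7   6  28] [247.   90.4] ((247.0, 90.5), (5.0, 6.0), 90.0) ray [573.5 -71.   94. ] depth [575.2 -69.8 130.8]
green [   0    0   62   67 1789] [29.3 32.8] ((19.672733306884766, 30.0466365814209), (43.87900924682617, 72.81320190429688), 56.02345275878906) ray [ 481.  -280.1  140. ] depth [ 445.  -351.    29.3]
green [ 115  199   59   56 2403] [144.  225.6] ((144.0, 225.5), (54.44721603393555, 53.03300476074219), 45.0) ray [ 712.4 -231.2  140. ] depth [ 712.2 -231.2  139.8]
```

View pics/w1c.png

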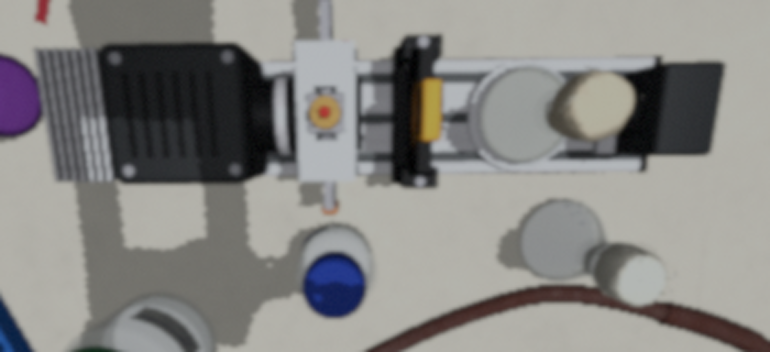

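Run:
```python
from h import *
np.set_printoptions(precision=1,suppress=True)
im,d,ci=load('w1'); W=world(ci,d)
for nm,(u0,u1,v0,v1),(z0,z1) in [('lamp',(140,222,50,130),(103,114)),('hous',(228,268,50,130),(106,117)),('det',(385,440,60,120),(97,107)),('rail',(270,420,50,130),(10,34)),('all',(110,440,50,130),(12,200))]:
    S=W[v0:v1,u0:u1]; D=d[v0:v1,u0:u1]; k=(D>0)&(S[...,2]>z0)&(S[...,2]<z1); P=S[k][:,:2].astype(np.float32)
    r=cv2.minAreaRect(P); print(nm,len(P),r,np.median(S[k][:,2]))
# fit of rail edge lines: colum-wise boundary between rail (z>10) and bench
for side in (0,1):
    pts=[]
    for u in range(275,412,3):
        col=W[50:135,u]; k=np.where((d[50:135,u]>0)&(col[:,2]>12)&(col[:,2]<40))[0]
        if len(k)>5: p=col[k[0] if side==0 else k[-1]]; pts.append(p)
    pts=np.array(pts); l=cv2.fitLine(pts[:,:2].astype(np.float32),cv2.DIST_HUBER,0,.01,.01).ravel(); print(side,len(pts),l,np.degrees(np.arctan2(-l[0],l[1])),np.median(pts[:,2]))
# bench-level objects: list heights
t=-9.1*np.pi/180; ex=np.array([np.cos(t),np.sin(t)]); ey=np.array([-np.sin(t),np.cos(t)]); O=np.array([575.5,-69.8])
for nm,p in [('bottle',(672.3,-83.7)),('tab',(584.3,-16.3)),('jar',(712.4,-231.2))]:
    r=np.array(p)-O; print(nm,r@ex,r@ey)
# flask tops
for u,v,nm in [(370,88,'flaskplug'),(386,166,'spareplug'),(340,147,'spare foot')]:
    print(nm,W[v,u])
```

```text
lamp 4613 ((560.1483154296875, -158.58157348632812), (94.08549499511719, 73.81005859375), 79.65543365478516) 108.68625466252664
hous 1471 ((575.4453735351562, -69.01692199707031), (32.86226272583008, 72.18730163574219), 79.96232604980469) 112.1033909791917
det 1234 ((608.9945068359375, 130.14166259765625), (34.153194427490234, 48.950653076171875), 79.9980697631836) 102.88803556752669
rail 2705 ((597.0316772460938, 57.08550262451172), (196.22129821777344, 84.0577392578125), 80.49259185791016) 15.305886814180278
all 17662 ((573.458740234375, -63.16668701171875), (445.3336486816406, 99.34893798828125), 76.59010314941406) 104.12510706439008
0 36 [  0.2   1.  561.5  70.3] -9.434518 14.610498094018872
1 36 [  0.2   1.  634.5  54.5] -10.180121 15.071898021592908
bottle 97.7800536283255 1.5846489963963237
tab 0.22778490129310652 54.21842965301321
jar 160.70366219907336 -137.71674900245827
flaskplug [596.8  54.5 163.1]
spareplug [688.9  78.3 139.5]
spare foot [680.9  58.1  21.3]
```

Call:
carry_out(delta_pos=[[0.05,-0.0105,0.005],[0.06,0,0],[0.06,0,0],[0.04,0,0],[0,0,0]], rotation=[[0,0,0],[0,0,0],[0,0,0],[0,0,0],[0,0,0]], hand=[1,1,1,1,1])

```text
time_s: 2.75
tool_pos: [668.5, -80.6, 94.6]
eef_rot: [[-0.01, 0.175, 0.985], [0.002, 0.985, -0.175], [-1.0, 0.001, -0.01]]
force: [-0.3, 0.4, -1.3]
opening: 85.4
```

Run:
```python
from h import *
np.set_printoptions(precision=3,suppress=True)
s=manip.read_state(); print(s['time_s'],s['tool_pos'],s['force'])
im,d,ci=grab('wrist','w2'); big=cv2.resize(im,(800,600),interpolation=cv2.INTER_CUBIC); cv2.imwrite('pics/w2b.png',big[:,:,::-1])
W=world(ci,d);hsv=cv2.cvtColor(im,cv2.COLOR_RGB2HSV)
m=cv2.inRange(hsv,(105,120,50),(130,255,255)); n,l,st,c=cv2.connectedComponentsWithStats(m)
for i in range(1,n):
    if st[i,4]>200: print(st[i],c[i],ray(ci,*c[i],104),np.median(W[(l==i)&(d>0)],0))
```

```text
2.75 [668.468 -80.594  94.594] [-0.256  0.396 -1.318]
[ 225  213   65   74 3712] [257.22  249.906] [668.741 -83.363 104.   ] [668.1   -83.44  105.244]
[  0 250  18  37 356] [  5.795 269.626] [ 655.676 -230.735  104.   ] [ 701.642 -343.085    9.352]
```

View pics/w2b.png

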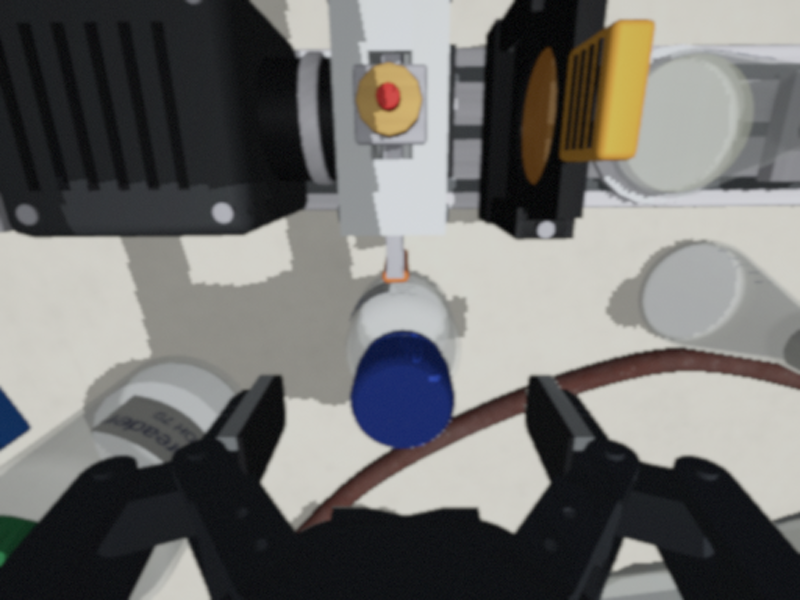

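The cap's top is centred at about (402,393), so I need about 3 mm more in +x and 2 mm in -y. Then I'll lower and grip.

Call:
carry_out(delta_pos=[[0.013,-0.002,0.0035],[0.013,0,0],[0,0,0],[0,0,0],[0,0,0]], rotation=[[0,0,0],[0,0,0],[0,0,0],[0,0,0],[0,0,0]], hand=[1,1,-1,-1,-1], squeeze=30)

```text
time_s: 3.42
tool_pos: [676.5, -85.6, 74.0]
eef_rot: [[0.001, 0.177, 0.984], [0.0, 0.984, -0.177], [-1.0, 0.0, 0.001]]
force: [-0.8, 0.3, 0.1]
opening: 38.1
```

Call:
carry_out(delta_pos=[[0,0,0],[0,0,0]], rotation=[[0,0,0],[0,0,0]], hand=[-1,-1])

```text
time_s: 3.68
tool_pos: [676.5, -85.6, 74.0]
eef_rot: [[0.001, 0.177, 0.984], [-0.0, 0.984, -0.177], [-1.0, 0.0, 0.001]]
force: [-0.1, -0.7, 1.4]
opening: 38.1
```

Call:
carry_out(delta_pos=[[-0.012,0,0],[-0.013,0,0],[0,0.02,0],[0,0.025,0],[0,0.02,0]], rotation=[[0,0,0],[0,0,0],[0,0,0],[0,0,0],[0,0,0]], hand=[-1,-1,-1,-1,-1])

```text
time_s: 4.3
tool_pos: [687.2, -18.9, 97.6]
eef_rot: [[-0.001, 0.175, 0.985], [0.001, 0.985, -0.175], [-1.0, 0.0, -0.001]]
force: [-0.4, -0.2, -1.1]
opening: 38.4
```

Call:
carry_out(delta_pos=[[0,0,0],[0,0,0]], rotation=[[0,0,0],[0,0,0]], hand=[-1,-1])

```text
time_s: 4.55
tool_pos: [687.3, -21.4, 97.9]
eef_rot: [[-0.001, 0.176, 0.984], [-0.001, 0.984, -0.176], [-1.0, -0.001, -0.001]]
force: [-0.2, -0.5, -0.3]
opening: 38.2
```

Run:
```python
from h import *
np.set_printoptions(precision=3,suppress=True)
s=manip.read_state(); print(s['time_s'],s['tool_pos'],s['force'])
im,d,ci=grab('wrist','w3'); big=cv2.resize(im,(800,600),interpolation=cv2.INTER_CUBIC); cv2.imwrite('pics/w3b.png',big[:,:,::-1])
```

```text
4.55 [687.295 -21.358  97.87 ] [-0.178 -0.517 -0.323]
```

View pics/w3b.png

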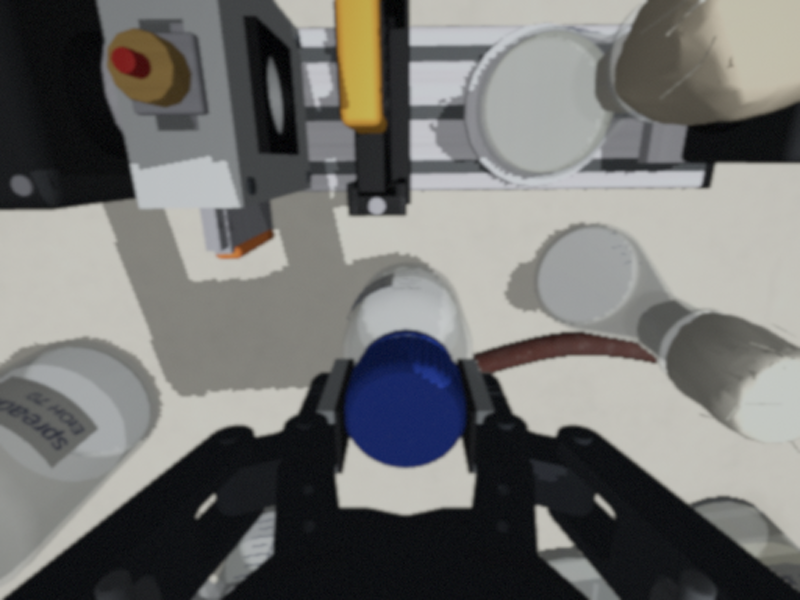

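The bottle is held, and the hose passes just behind it at (480,360). I'll check the hose clearance before lowering.

Run:
```python
from h import *
np.set_printoptions(precision=1,suppress=True)
im,d,ci=load('w1'); W=world(ci,d)
t=-9.9*np.pi/180; ex=np.array([np.cos(t),np.sin(t)]); ey=np.array([-np.sin(t),np.cos(t)]); O=np.array([575.5,-69.5])
hsv=cv2.cvtColor(im,cv2.COLOR_RGB2HSV)
m=cv2.inRange(hsv,(0,50,20),(12,200,130))>0
P=W[m&(d>0)]; X=(P[:,:2]-O)@ex; Y=(P[:,:2]-O)@ey
for y in range(20,180,15):
    k=(abs(Y-y)<7)&(P[:,2]<40)&(X>60)
    if k.sum(): print(y,k.sum(),X[k].min(),np.median(X[k]),P[k][:,2].max())
print('bottle',(np.array([683,-20])-O)@ex,(np.array([683,-20])-O)@ey)
# spare flask low points
k=(d>0)&(W[...,2]>8)&(W[...,2]<60); Q=W[k]; X=(Q[:,:2]-O)@ex; Y=(Q[:,:2]-O)@ey
s=(X>45)&(X<130)&(Y>95)&(Y<220); print(X[s].min(),X[s].max(),Y[s].min(),Y[s].max())
```

```text
20 53 174.7665521173469 183.00646959021594 18.43783923362907
35 57 167.64396653212432 174.37359740778842 18.906088806537493
50 52 159.2704866275901 166.76849356506102 18.307706138357645
65 54 152.35525690013324 159.45606736357644 18.122035936028983
80 52 144.73216822306472 152.41202815165914 18.160646531768418
95 54 139.11355758358903 145.70178827168888 18.371698205792306
110 55 133.69964516917065 140.18736795325162 18.56825434503486
125 57 128.92096666098473 134.89465574898216 18.387169752378203
140 55 124.97217605612077 131.38476931093808 19.111164791097313
155 55 122.45874499556692 127.88896321405159 18.522867382901943
170 57 121.793108520209 126.47597600880786 19.26015017565598
bottle 97.38876209780742 67.24528992469783
55.87876077636104 129.9921709966431 125.27514385904044 209.8526250964669
```

The bottle will sit at rail (97,67), about 20 mm clear of the hose, 36 mm clear of the plate and 30 mm clear of the spare flask. I'll lower it and release.

Call:
carry_out(delta_pos=[[0.012,0,0],[0.009,0,0],[0.003,0,0],[0,0,0],[0,0,0]], rotation=[[0,0,0],[0,0,0],[0,0,0],[0,0,0],[0,0,0]], hand=[-1,-1,-1,-1,-1])

```text
time_s: 5.22
tool_pos: [687.5, -21.8, 74.1]
eef_rot: [[-0.0, 0.177, 0.984], [-0.0, 0.984, -0.177], [-1.0, -0.0, -0.0]]
force: [-0.6, 0.4, -0.9]
opening: 38.0
```

Call:
carry_out(delta_pos=[[0.0005,0,0],[0,0,0],[0,0,0],[-0.01,0,0],[-0.03,0,0]], rotation=[[0,0,0],[0,0,0],[0,0,0],[0,0,0],[0,0,0]], hand=[0.1,0.3,0.5,0.5,0.5])

```text
time_s: 5.85
tool_pos: [685.8, -21.4, 112.3]
eef_rot: [[-0.005, 0.176, 0.984], [0.001, 0.984, -0.176], [-1.0, -0.0, -0.005]]
force: [-0.1, -1.0, 1.0]
opening: 63.8
```

Call:
carry_out(delta_pos=[[-0.06,0,0],[-0.06,0,0],[-0.03,0,0],[0,0,0]], rotation=[[0,0,0],[0,0,0],[0,0,0],[0,0,0]], hand=[0.5,0,-1,-1])

```text
time_s: 6.35
tool_pos: [690.0, -21.9, 269.6]
eef_rot: [[0.01, 0.176, 0.984], [-0.001, 0.984, -0.176], [-1.0, 0.0, 0.01]]
force: [0.8, -0.8, -0.2]
opening: 9.5
```

Run:
```python
from h import *
np.set_printoptions(precision=1,suppress=True)
s=manip.read_state(); print(s['time_s'],s['tool_pos'],s['force'],s['opening'])
im,d,ci=grab('wrist','w4'); big=cv2.resize(im,(800,600),interpolation=cv2.INTER_CUBIC); cv2.imwrite('pics/w4b.png',big[:,:,::-1])
t=-9.9*np.pi/180; ex=np.array([np.cos(t),np.sin(t)]); ey=np.array([-np.sin(t),np.cos(t)]); O=np.array([575.5,-69.5])
W=world(ci,d);hsv=cv2.cvtColor(im,cv2.COLOR_RGB2HSV)
m=cv2.inRange(hsv,(105,120,50),(130,255,255)); n,l,st,c=cv2.connectedComponentsWithStats(m)
for i in range(1,n):
    if st[i,4]>200: p=ray(ci,*c[i],104); print(st[i],p,np.median(W[(l==i)&(d>0)],0),(p[:2]-O)@ex,(p[:2]-O)@ey)
```

```text
6.35 [690.  -21.9 269.6] [ 0.8 -0.8 -0.2] 9.532749686697896
[246 150  30  32 766] [683.5 -20.3 104. ] [683.2 -20.2 105.5] 97.93778163970768 67.01309002908214
[   0  167   69   64 2556] [ 672.3 -306.7  104. ] [ 691.3 -383.3   23.2] 136.0869611632025 -216.99470261773703
[ 419  306   55   45 1123] [972.6 213.8 104. ] [889.7 165.8 176.5] 342.508924498405 347.35722926451217
```

View pics/w4b.png

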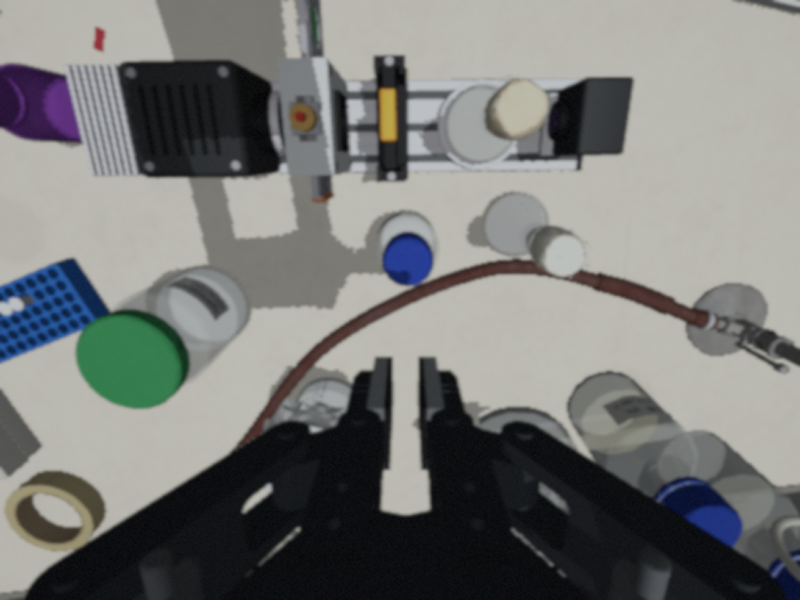

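The bottle stands upright at rail (98,67), clear of the plate line and the hose. Next I'll move forward over the rail to see the pad.

Call:
carry_out(delta_pos=[[0,-0.022,-0.045],[0,-0.022,-0.045],[0,-0.022,-0.045],[0,0,0],[0,0,0]], rotation=[[0,0,0],[0,0,0],[0,0,0],[0,0,0],[0,0,0]], hand=[-1,-1,-1,-1,-1])

```text
time_s: 7.02
tool_pos: [542.6, -62.6, 262.2]
eef_rot: [[-0.002, 0.177, 0.984], [0.001, 0.984, -0.177], [-1.0, 0.0, -0.002]]
force: [-0.4, -0.8, 0.3]
opening: -0.2
```

```bash
cat >> h.py <<'E'
t_=np.radians(-9.9); EX=np.array([np.cos(t_),np.sin(t_)]); EY=np.array([-np.sin(t_),np.cos(t_)]); O=np.array([575.5,-69.5])
def rail(p): r=np.array(p)[:2]-O; return np.array([r@EX,r@EY])
E
python3 - <<'E'
from h import *
np.set_printoptions(precision=1,suppress=True)
s=manip.read_state(); print(s['time_s'],s['tool_pos'],s['force'],s['opening'],rail(s['tool_pos']))
im,d,ci=grab('wrist','w5'); big=cv2.resize(im,(800,600),interpolation=cv2.INTER_CUBIC); cv2.imwrite('pics/w5b.png',big[:,:,::-1])
W=world(ci,d);hsv=cv2.cvtColor(im,cv2.COLOR_RGB2HSV)
m=cv2.inRange(hsv,(4,130,90),(18,255,255)); n,l,st,c=cv2.connectedComponentsWithStats(m)
for i in range(1,n):
    if st[i,4]>30:
        k=(l==i); P=W[k&(d>0)]; p=ray(ci,*c[i],94); print(st[i],c[i],p,np.median(P,0),rail(p),cv2.minAreaRect(np.argwhere(k)[:,::-1].astype(np.float32)))
        T=P[P[:,2]>89]; 
        if len(T)>5: R=np.array([rail(q) for q in T]); print('top',len(T),R.min(0),R.max(0),np.median(R,0),'all minx',)
E
```

```text
7.025 [542.6 -62.6 262.2] [-0.4 -0.8  0.3] -0.24860558084650158 [-33.6   1.2]
[244 101  29   8 218] [257.7 104.5] [465.8 -51.7  94. ] [465.8 -51.8  94.7] [-111.1   -1.3] ((258.0, 104.5), (7.0, 28.0), 90.0)
top 218 [-114.9  -16.8] [-107.3   14.6] [-110.7   -1.1] all minx
[256 206   7   7  36] [259.1 209.1] [589.7 -72.5  94. ] [574.9 -69.9 128.6] [14.5 -0.5] ((259.0, 209.0), (6.0, 6.0), 90.0)
top 36 [-3.2 -4. ] [5.6 2.8] [-0.3 -0.6] all minx
```

View pics/w5b.png

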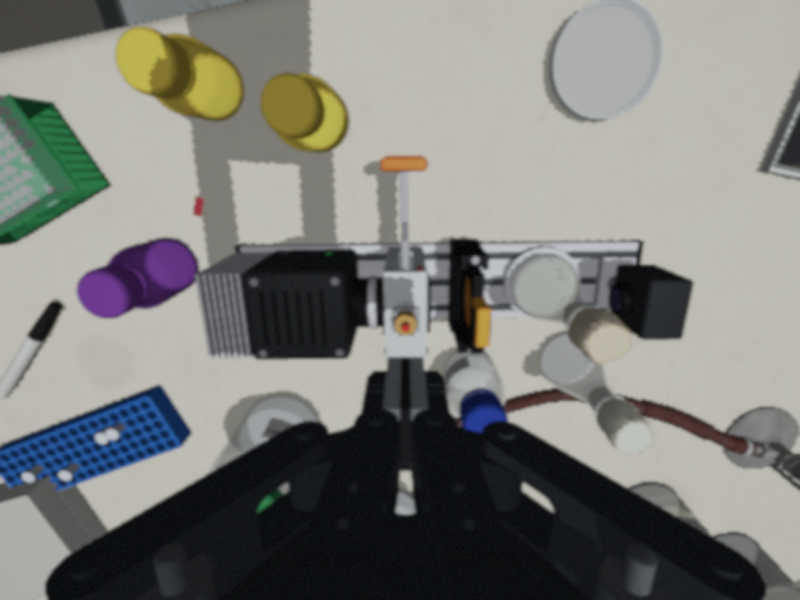

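The pad's front face is at rail x≈-116, so the plate stands at about 12 mm and needs 26 mm more. I'll go in front of the pad with the fingers closed.

Call:
carry_out(delta_pos=[[0,-0.002,-0.055],[0,0,-0.06],[0.05,0,0],[0.06,0,0],[0.06,0,0]], rotation=[[0,0,0],[0,0,0],[0,0,0],[0,0,0],[0,0,0]], hand=[-1,-1,-1,-1,-1])

```text
time_s: 7.7
tool_pos: [431.6, -44.5, 93.3]
eef_rot: [[0.004, 0.176, 0.984], [-0.001, 0.984, -0.176], [-1.0, -0.0, 0.004]]
force: [1.0, -0.1, -0.9]
opening: -0.1
```

Call:
carry_out(delta_pos=[[0.036,0,0],[0,0,0],[0,0,0]], rotation=[[0,0,0],[0,0,0],[0,0,0]], hand=[-1,-1,-1])

```text
time_s: 8.07
tool_pos: [431.5, -44.7, 59.1]
eef_rot: [[0.002, 0.176, 0.984], [-0.001, 0.984, -0.176], [-1.0, -0.0, 0.002]]
force: [1.5, -0.3, 0.5]
opening: -0.1
```

Run:
```python
from h import *
np.set_printoptions(precision=2,suppress=True)
s=manip.read_state(); print(s['time_s'],s['tool_pos'],s['force'],rail(s['tool_pos']))
im,d,ci=grab('top','t6')
c=cv2.resize(im[160:240,240:320],None,fx=7,fy=7,interpolation=cv2.INTER_CUBIC); cv2.imwrite('pics/t6c.png',c[:,:,::-1])
```

```text
8.075 [431.52 -44.74  59.12] [ 1.55 -0.28  0.51] [-146.09   -0.36]
```

View pics/t6c.png

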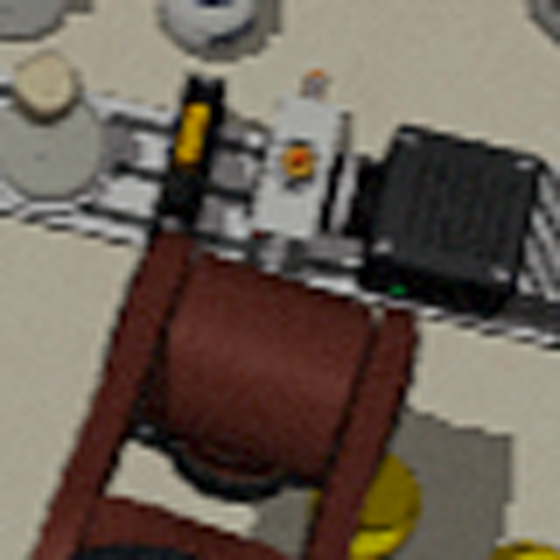

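The arm hides the pad from above, but the pin at (297,160) and the plate's back end at (315,78) are still visible. I'll approach in small steps and watch the force.

Call:
carry_out(delta_pos=[[0,0,0.012],[0,0,0.004],[0,0,0],[0,0,0]], rotation=[[0,0,0],[0,0,0],[0,0,0],[0,0,0]], hand=[-1,-1,-1,-1])

```text
time_s: 8.62
tool_pos: [445.1, -47.2, 57.9]
eef_rot: [[-0.0, 0.177, 0.984], [0.0, 0.984, -0.177], [-1.0, -0.0, -0.0]]
force: [0.0, -0.1, 0.1]
opening: 0.2
```

Call:
carry_out(delta_pos=[[0,0,0.003],[0,0,0.003],[0,0,0]], rotation=[[0,0,0],[0,0,0],[0,0,0]], hand=[-1,-1,-1])

```text
time_s: 9.0
tool_pos: [451.3, -48.4, 57.8]
eef_rot: [[0.0, 0.177, 0.984], [-0.0, 0.984, -0.177], [-1.0, -0.0, 0.0]]
force: [-0.1, 0.9, -0.3]
opening: -0.0
```

Call:
carry_out(delta_pos=[[0,0,0.003],[0,0,0.003],[0,0,0]], rotation=[[0,0,0],[0,0,0],[0,0,0]], hand=[-1,-1,-1])

```text
time_s: 9.38
tool_pos: [457.5, -49.5, 57.8]
eef_rot: [[0.001, 0.177, 0.984], [-0.0, 0.984, -0.177], [-1.0, -0.0, 0.001]]
force: [-0.4, 0.7, -0.3]
opening: -0.2
```

```bash
cat > pad.py <<'E'
import sys
from h import *
np.set_printoptions(precision=2,suppress=True)
tag=sys.argv[1]
s=manip.read_state(); print(s['time_s'],s['tool_pos'],s['force'],rail(s['tool_pos']))
im,d,ci=grab('scene',tag); hsv=cv2.cvtColor(im,cv2.COLOR_RGB2HSV); W=world(ci,d)
c=cv2.resize(im[140:220,200:300],None,fx=7,fy=7,interpolation=cv2.INTER_CUBIC); cv2.imwrite(f'pics/{tag}c.png',c[:,:,::-1])
m=cv2.inRange(hsv,(3,130,90),(18,255,255)); m[:, :220]=0; m[:, 300:]=0; m[:140]=0;m[230:]=0
n,l,st,c=cv2.connectedComponentsWithStats(m)
for i in range(1,n):
    if st[i,4]>=3:
        P=W[(l==i)&(d>0)]; print(st[i],c[i],np.median(P,0),rail(np.median(P,0)))
E
python3 pad.py s7
```

```text
9.375 [457.5  -49.49  57.79] [-0.44  0.73 -0.27] [-119.68   -0.58]
[240 170   4   4  10] [241.3 171.2] [575.28 -67.33 124.47] [-0.59  2.1 ]
[269 172   4  14  37] [270.73 178.78] [475.8  -36.07  90.36] [-103.97   15.79]
[224 179   1   6   6] [224.  181.5] [637.04 -72.02  79.82] [61.06  8.1 ]
[238 184   5   2   6] [239.67 184.17] [593.73 -10.52 129.21] [ 7.82 61.23]
[245 184   2   4   5] [245.8 185.6] [573.    -5.61 120.81] [-13.45  62.51]
[239 187   5   2   5] [241.  187.8] [589.58  -5.77 113.8 ] [ 2.91 65.21]
[237 191  12   5  28] [241.75 192.32] [591.48 -10.7   80.87] [ 5.63 60.68]
```

View pics/s7c.png

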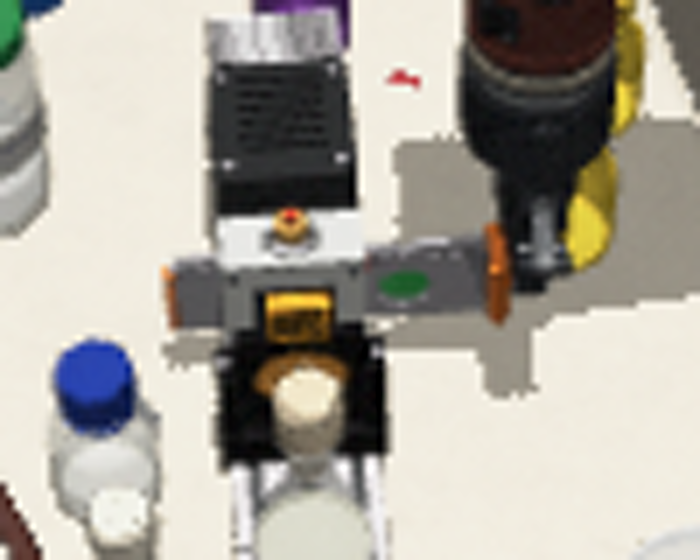

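The fingers are at the pad (right face at about (500,270) in the crop) and the pad has shifted about 2 px, so contact has begun. I'll push on in small steps.

Call:
carry_out(delta_pos=[[0,0,0.003],[0,0,0.003],[0,0,0]], rotation=[[0,0,0],[0,0,0],[0,0,0]], hand=[-1,-1,-1])

```text
time_s: 9.8
tool_pos: [463.6, -50.6, 58.0]
eef_rot: [[0.001, 0.177, 0.984], [-0.0, 0.984, -0.177], [-1.0, -0.0, 0.001]]
force: [0.1, 0.3, 0.1]
opening: -0.2
```

```bash
python3 pad.py s8
```

```text
9.8 [463.65 -50.62  57.98] [0.08 0.28 0.07] [-113.43   -0.63]
[240 170   4   4  13] [241.15 171.54] [575.68 -63.76 126.11] [-0.81  5.69]
[268 172   3  14  38] [268.89 179.03] [482.35 -36.37  89.74] [-97.45  16.62]
[222 180   1   3   3] [222. 181.] [643.7  -73.76  83.11] [67.92  7.53]
[238 184   5   2   6] [239.67 184.17] [593.98  -9.6  130.3 ] [ 7.9  62.18]
[245 184   2   4   5] [245.8 185.6] [573.19  -4.71 119.84] [-13.41  63.43]
[239 187   5   2   5] [241.  187.8] [590.15  -9.27 108.72] [ 4.08 61.85]
[237 191  12   5  28] [241.75 192.32] [591.73 -11.9   77.89] [ 6.08 59.53]
```

Call:
carry_out(delta_pos=[[0,0,0.003],[0,0,0.002],[0,0,0]], rotation=[[0,0,0],[0,0,0],[0,0,0]], hand=[-1,-1,-1])

```text
time_s: 10.22
tool_pos: [468.6, -51.5, 58.0]
eef_rot: [[0.001, 0.177, 0.984], [-0.0, 0.984, -0.177], [-1.0, -0.0, 0.002]]
force: [0.2, 0.7, -0.4]
opening: 0.3
```

```bash
python3 pad.py s9
```

```text
10.225 [468.62 -51.54  58.03] [ 0.24  0.73 -0.43] [-108.37   -0.68]
[240 170   4   4  11] [241.27 171.27] [575.21 -65.05 125.75] [-1.05  4.34]
[266 172   4  15  40] [267.05 178.85] [488.01 -38.36  89.88] [-91.54  15.63]
[220 179   2   8   8] [220.88 182.5 ] [648.16 -75.08  74.01] [72.53  7.  ]
[238 184   5   2   6] [239.67 184.17] [594.1   -9.44 131.36] [ 7.99 62.36]
[245 184   2   4   5] [245.8 185.6] [573.33  -3.78 121.9 ] [-13.44  64.37]
[239 187   5   2   6] [241.33 187.83] [588.47  -7.87 109.08] [ 2.18 62.94]
[237 191  12   5  28] [241.75 192.32] [591.46 -11.96  79.64] [ 5.83 59.43]
```

View pics/s9c.png

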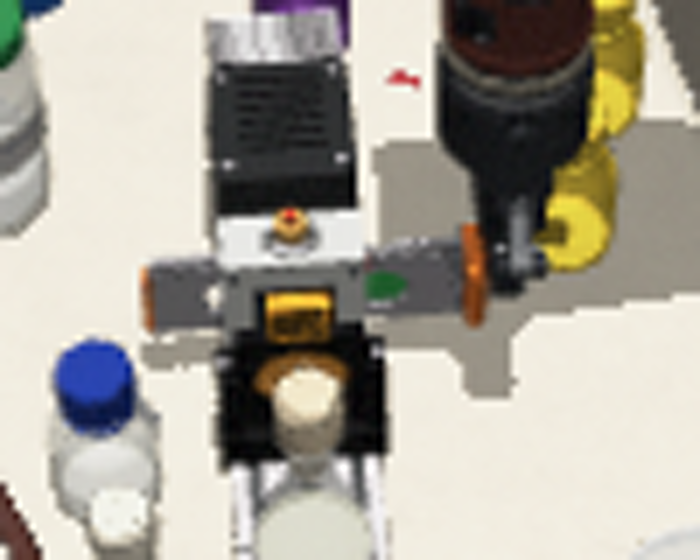

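The pad tracks the tool 11 mm ahead, so s≈30 mm now. I'll take finer steps into the stop.

Call:
carry_out(delta_pos=[[0,0,0.002],[0,0,0.001],[0,0,0]], rotation=[[0,0,0],[0,0,0],[0,0,0]], hand=[-1,-1,-1])

```text
time_s: 10.65
tool_pos: [471.0, -51.9, 57.9]
eef_rot: [[0.0, 0.177, 0.984], [-0.0, 0.984, -0.177], [-1.0, -0.0, 0.0]]
force: [0.9, -0.3, 0.7]
opening: -0.0
```

```bash
python3 pad.py s10 | head -4
```

```text
10.65 [471.01 -51.94  57.88] [ 0.87 -0.26  0.69] [-105.95   -0.66]
[240 170   4   4  13] [241.15 171.54] [574.91 -64.69 124.68] [-1.41  4.63]
[264 172   4  15  42] [265.55 179.14] [493.63 -40.74  87.69] [-85.59  14.26]
[238 184   5   2   6] [239.67 184.17] [594.25  -9.53 130.4 ] [ 8.16 62.3 ]
```

Call:
carry_out(delta_pos=[[0,0,0.001],[0,0,0.001],[0,0,0]], rotation=[[0,0,0],[0,0,0],[0,0,0]], hand=[-1,-1,-1])

```text
time_s: 11.08
tool_pos: [472.9, -52.2, 57.8]
eef_rot: [[0.0, 0.177, 0.984], [-0.0, 0.984, -0.177], [-1.0, -0.0, 0.0]]
force: [0.1, 0.4, -0.2]
opening: 0.1
```

```bash
python3 pad.py s11 | head -4
```

```text
11.075 [472.88 -52.25  57.85] [ 0.14  0.42 -0.16] [-104.06   -0.65]
[240 170   4   4  11] [241.18 171.27] [574.92 -66.52 124.23] [-1.08  2.84]
[264 172   4  15  44] [265.61 179.02] [493.36 -41.09  88.28] [-85.81  13.87]
[238 184   5   2   6] [239.67 184.17] [594.18  -9.95 131.48] [ 8.16 61.88]
```

View pics/s11c.png

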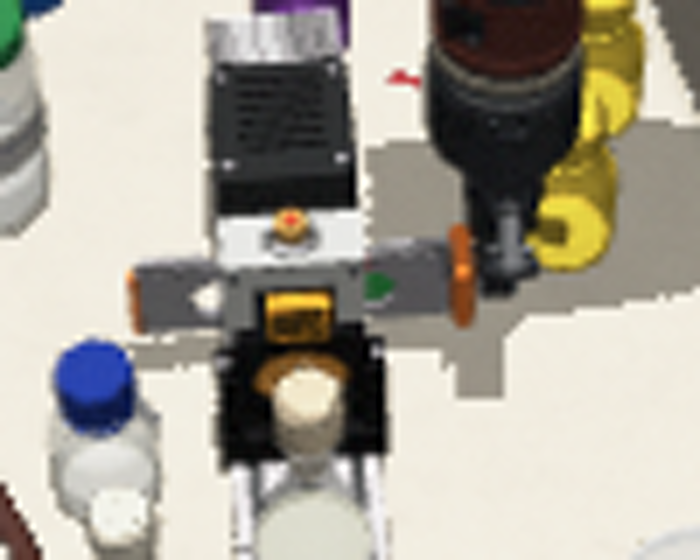

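The pad jumped about 6 mm ahead at the last step and then stayed put while the tool went on 2 mm, so the plate clicked in with its front at about -90.6. I'll back off and look from above.

Call:
carry_out(delta_pos=[[0,0,-0.015],[0,0,-0.02],[-0.05,0,0],[-0.06,0,0],[-0.06,0,0]], rotation=[[0,0,0],[0,0,0],[0,0,0],[0,0,0],[0,0,0]], hand=[-1,-1,-1,-1,-1])

```text
time_s: 11.75
tool_pos: [436.6, -45.6, 228.8]
eef_rot: [[-0.001, 0.177, 0.984], [0.0, 0.984, -0.177], [-1.0, 0.0, -0.001]]
force: [1.5, -0.5, -0.2]
opening: 0.1
```

Call:
carry_out(delta_pos=[[-0.05,0.015,0.03],[0,0.02,0.055],[0,0.02,0.055],[0,0,0.03],[0,0,0]], rotation=[[0,0,0],[0,0,0],[0,0,0],[0,0,0],[0,0,0]], hand=[-1,-1,-0.3,-0.3,-0.3])

```text
time_s: 12.38
tool_pos: [615.4, -21.9, 276.6]
eef_rot: [[-0.002, 0.176, 0.984], [0.0, 0.984, -0.176], [-1.0, -0.0, -0.002]]
force: [-0.2, 0.1, -0.3]
opening: 30.2
```

```bash
cat > look.py <<'E'
import sys
from h import *
np.set_printoptions(precision=1,suppress=True)
tag=sys.argv[1]
s=manip.read_state(); print(s['time_s'],s['tool_pos'],s['force'],s['opening'],rail(s['tool_pos']),s['qvel'])
im,d,ci=grab('wrist',tag); big=cv2.resize(im,(800,600),interpolation=cv2.INTER_CUBIC); cv2.imwrite(f'pics/{tag}b.png',big[:,:,::-1])
W=world(ci,d);hsv=cv2.cvtColor(im,cv2.COLOR_RGB2HSV)
for nm,lo,hi,z in [('orange',(4,130,90),(16,255,255),94),('amber',(17,120,100),(32,255,255),133),('red',(0,150,90),(4,255,255),129),('blue',(105,120,50),(130,255,255),104)]:
  m=cv2.inRange(hsv,lo,hi); n,l,st,c=cv2.connectedComponentsWithStats(m)
  for i in range(1,n):
    if st[i,4]>=8:
        k=(l==i); P=W[k&(d>0)]; p=ray(ci,*c[i],z); r=cv2.minAreaRect(np.argwhere(k)[:,::-1].astype(np.float32))
        print(nm,st[i],'ray',p,rail(p),'depth',np.median(P,0) if len(P) else '',np.percentile(P[:,2],95) if len(P) else '',r[1],r[2])
E
python3 look.py w12
```

```text
12.375 [615.4 -21.9 276.6] [-0.2  0.1 -0.3] 30.229837407091324 [31.1 53.8] [-0.  -0.   0.1  0.   0.  -0. ]
orange [198  65  31  10 259] ray [492.5 -54.   94. ] [-84.4   1. ] depth [492.6 -53.3  94.5] 95.98370770551608 (9.0, 30.0) 90.0
orange [208 146   7   7  32] ray [579.5 -76.7  94. ] [ 5.2 -6.4] depth [574.9 -70.3 126.9] 128.6799851811472 (6.0, 6.0) 90.0
amber [  50    0  133   47 2895] ray [ 439.4 -116.6  133. ] [-126.   -69.8] depth [ 420.2 -125.2   63.2] 105.89347352782126 (46.0, 132.0) 90.0
amber [495   0  17  38 188] ray [504. 230. 133.] [-121.9  282.7] depth [494.5 301.4  47.6] 48.880579418004885 (5.007757663726807, 40.30216598510742) 22.166345596313477
amber [257 135  10  29 282] ray [584.1 -15.2 133. ] [-0.9 54.9] depth [583.9 -15.3 133.6] 135.11416086794932 (28.0, 9.0) 90.0
amber [206 142  13  14  86] ray [573.9 -67.5 133. ] [-1.9  1.7] depth [574.3 -68.6 125.9] 127.2004680691071 (11.31370735168457, 12.020814895629883) 45.0
blue [504  62   8   3  18] ray [544.1 263.2 104. ] [-88.2 322.3] depth [545.5 330.3  25.4] 29.981335600529324 (2.0, 7.0) 90.0
blue [257 204  29  31 700] ray [680.9 -20.3 104. ] [95.4 66.6] depth [680.5 -20.3 105.3] 106.62261526307377 (30.0, 28.0) 90.0
blue [   0  210   89   68 3118] ray [ 659.2 -326.1  104. ] [ 126.6 -238.4] depth [ 692.7 -404.9   23.5] 25.65371060450067 (40.43047332763672, 93.60472106933594) 68.49856567382812
```

View pics/w12b.png

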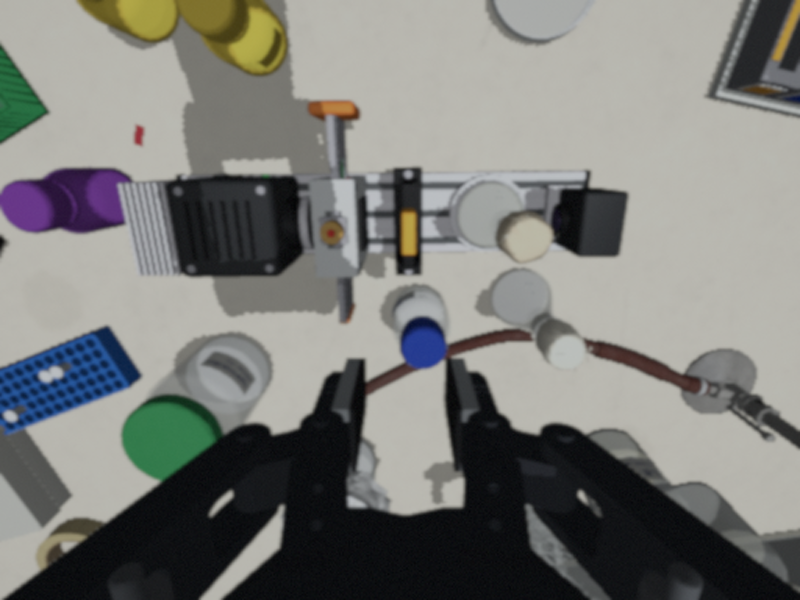

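The beam is shut. The pad's top is centred at rail x≈-84.4, so its front is about -89.5, and the pin top dropped from 131 to 127 mm. Next I'll grasp the amber tab at (584,-15).

Call:
carry_out(delta_pos=[[0,0.001,-0.032],[0.05,0,0],[0.05,0,0],[0.02,0,0],[0,0,0]], rotation=[[0,0,0],[0,0,0],[0,0,0],[0,0,0],[0,0,0]], hand=[-0.3,-0.3,-0.3,-0.3,-0.3])

```text
time_s: 13.05
tool_pos: [582.0, -15.1, 156.6]
eef_rot: [[-0.004, 0.177, 0.984], [0.001, 0.984, -0.177], [-1.0, -0.0, -0.004]]
force: [-0.3, 0.9, -0.1]
opening: 29.7
```

```bash
python3 look.py w13
```

```text
13.05 [582.  -15.1 156.6] [-0.3  0.9 -0.1] 29.744055686217475 [-2.9 54.7] [ 0.  -0.  -0.1  0.   0.  -0. ]
orange [164  92  52  15 648] ray [491.8 -53.   94. ] [-85.3   1.9] depth [491.8 -52.7  94.5] 95.86404621280256 (14.0, 51.0) 90.0
orange [180 220  10  10  52] ray [588.9 -82.5  94. ] [ 15.5 -10.5] depth [575.6 -69.8 127. ] 128.3236555274894 (9.192388534545898, 8.485280990600586) 45.0
amber [   0    0   84   33 2270] ray [ 437. -112.  133.] [-129.1  -65.6] depth [ 421.4 -131.   104. ] 106.2887614340822 (82.99998474121094, 31.999996185302734) 0.0
amber [  67    0   86   63 3020] ray [452.5 -73.6 133. ] [-120.5  -25.2] depth [ 431.2 -102.7   62.4] 78.21205789963321 (71.33319091796875, 69.00545501708984) 44.11859893798828
amber [254 201  16  46 591] ray [582.8 -15.3 133. ] [-2.1 54.7] depth [582.2 -15.2 133.7] 134.90826161570956 (15.0, 45.0) 0.0
amber [175 213  21  19 228] ray [571.2 -66.2 133. ] [-4.8  2.6] depth [573.7 -68.2 126. ] 126.88576516096691 (18.0, 20.0) 90.0
red [182 222   6   6  28] ray [574.4 -68.9 129. ] [-1.2  0.4] depth [574.8 -69.5 128. ] 128.94965125501466 (5.0, 5.0) 90.0
blue [   0  269   40   60 1550] ray [ 629.4 -247.1  104. ] [  83.7 -165.7] depth [ 686.1 -351.3   20.1] 25.28590939567795 (59.0, 39.0) 90.0
blue [ 254  281   44   49 1576] ray [676.3 -20.  104. ] [90.8 66.1] depth [675.1 -19.8 105.1] 106.56226078660639 (46.17645263671875, 42.06425857543945) 80.13418579101562
```

View pics/w13b.png

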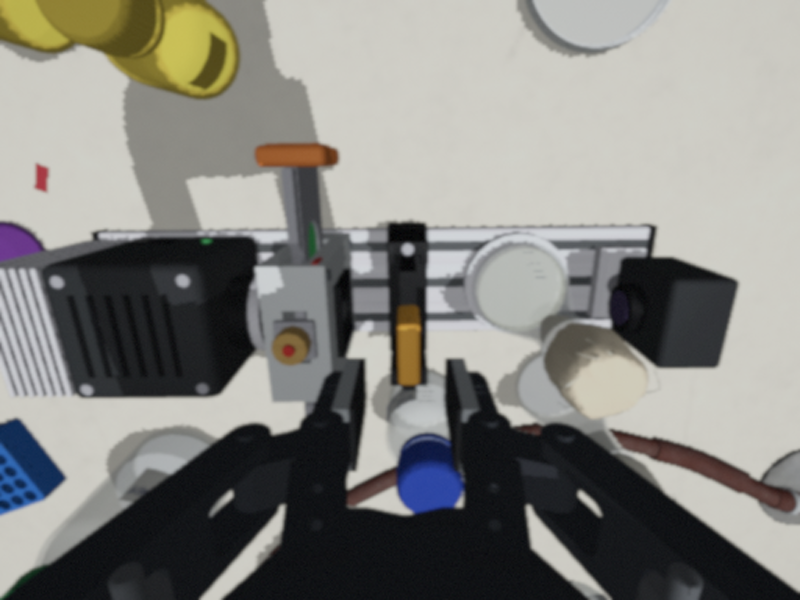

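The tab at (408,345) lies centred between the fingers. I'll go down and grip.

Call:
carry_out(delta_pos=[[0.03,0,0.001],[0.02,0,0],[0.003,0,0],[0,0,0],[0,0,0]], rotation=[[0,0,0],[0,0,0],[0,0,0],[0,0,0],[0,0,0]], hand=[-0.3,-0.3,-0.3,-0.3,-0.3])

```text
time_s: 13.72
tool_pos: [586.0, -15.6, 106.1]
eef_rot: [[0.002, 0.177, 0.984], [-0.0, 0.984, -0.177], [-1.0, 0.0, 0.002]]
force: [0.2, 0.1, 0.3]
opening: 30.1
```

Call:
carry_out(delta_pos=[[0,0,0],[0,0,0],[0,0,0],[0,0,0]], rotation=[[0,0,0],[0,0,0],[0,0,0],[0,0,0]], hand=[-1,-1,-1,-1], squeeze=30)

```text
time_s: 14.22
tool_pos: [585.8, -15.4, 105.8]
eef_rot: [[0.002, 0.177, 0.984], [0.0, 0.984, -0.177], [-1.0, 0.0, 0.002]]
force: [0.2, 0.8, 4.6]
opening: 9.5
```

Call:
carry_out(delta_pos=[[-0.01,0,0],[-0.015,0,0],[-0.015,0,0],[-0.02,0,0],[0,0,0]], rotation=[[0,0,0],[0,0,0],[0,0,0],[0,0,0],[0,0,0]], hand=[-1,-1,-1,-1,-1])

```text
time_s: 14.85
tool_pos: [587.1, -15.8, 168.1]
eef_rot: [[0.006, 0.177, 0.984], [-0.001, 0.984, -0.177], [-1.0, 0.0, 0.006]]
force: [-0.4, 1.1, -0.6]
opening: 9.4
```

Call:
carry_out(delta_pos=[[-0.035,0,0],[-0.05,0,0],[-0.015,0,0],[0,0,0]], rotation=[[0,0,0],[0,0,0],[0,0,0],[0,0,0]], hand=[-1,-1,-1,-1])

```text
time_s: 15.35
tool_pos: [585.5, -15.5, 265.7]
eef_rot: [[0.002, 0.177, 0.984], [-0.0, 0.984, -0.177], [-1.0, 0.0, 0.002]]
force: [-0.2, 0.1, -1.5]
opening: 9.5
```

```bash
python3 look.py w14
```

```text
15.35 [585.5 -15.5 265.7] [-0.2  0.1 -1.5] 9.526694422279299 [ 0.6 54.9] [-0.   0.   0.1 -0.  -0.   0. ]
orange [197  92  31  10 248] ray [491.9 -53.8  94. ] [-85.    1.1] depth [491.9 -53.5  94.5] 95.99408872654331 (9.0, 30.0) 90.0
orange [207 175   7   7  34] ray [583.3 -77.7  94. ] [ 9.1 -6.7] depth [575.3 -70.  127. ] 128.48490565335527 (5.656853675842285, 6.363960266113281) 45.0
amber [ 15   0  41  24 721] ray [ 394.6 -184.2  133. ] [-158.5 -144.1] depth [ 382.9 -202.8  105.1] 106.49829871758706 (23.0, 40.0) 90.0
amber [  48    0  134   70 4333] ray [ 424.7 -118.5  133. ] [-140.2  -74.2] depth [ 405.  -129.4   65.7] 106.14144368770053 (135.5426483154297, 48.98728942871094) 17.3116455078125
amber [495  24  17  39 187] ray [497.6 229.2 133. ] [-128.1  280.8] depth [494.7 300.9  47.6] 48.83593051344263 (5.1209516525268555, 40.8363037109375) 23.198591232299805
amber [205 171  13  13  83] ray [572.7 -67.3 133. ] [-3.1  1.7] depth [574.  -68.8 126.1] 127.4513328027108 (12.020814895629883, 10.60660171508789) 45.0
amber [250 240  19  49 836] ray [688.4 -35.7 133. ] [105.4  52.7] depth [582.5 -16.7 293.8] 294.71608981632716 (48.0, 18.0) 90.0
blue [507  85   5   2   9] ray [537.6 263.1 104. ] [-94.5 321.2] depth [544.9 329.1  27.2] 30.708155412421895 (1.0, 4.0) 90.0
blue [   0  229   88   67 3062] ray [ 651.1 -321.1  104. ] [ 117.7 -234.9] depth [ 691.6 -403.1   23.5] 25.568242983530908 (40.213897705078125, 93.04680633544922) 68.8951644897461
```

View pics/w14b.png

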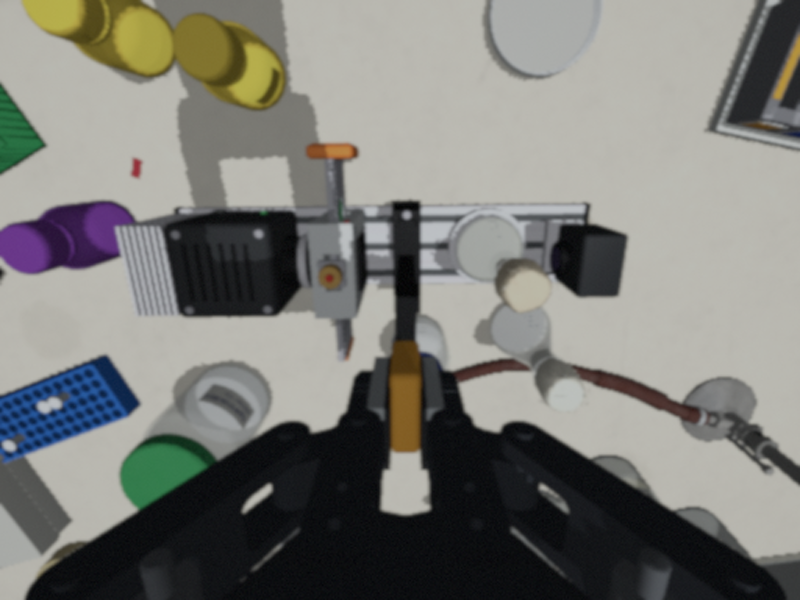

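The amber filter hangs straight in the grip at (405,395), with its foot about 69 mm below the TCP. I'll raise it more and carry it over to the tray, passing on the robot's side of the flask.

Call:
carry_out(delta_pos=[[-0.03,0,-0.04],[0,0.03,-0.04],[0,0.055,0],[0,0.055,0],[0,0.055,0]], rotation=[[0,0,0],[0,0,0],[0,0,0],[0,0,0],[0,0,0]], hand=[-1,-1,-1,-1,-1])

```text
time_s: 16.02
tool_pos: [539.2, 191.8, 291.5]
eef_rot: [[-0.005, 0.177, 0.984], [-0.001, 0.984, -0.177], [-1.0, -0.002, -0.004]]
force: [0.9, -0.4, -0.2]
opening: 9.6
```

Call:
carry_out(delta_pos=[[0,0.055,0.012],[0,0.046,0],[0,0,0],[0,0,0]], rotation=[[0,0,0],[5.4,0,0],[5.4,0,0],[0,0,0]], hand=[-1,-1,-1,-1])

```text
time_s: 16.52
tool_pos: [568.9, 288.0, 291.0]
eef_rot: [[-0.006, 0.356, 0.935], [-0.002, 0.935, -0.356], [-1.0, -0.004, -0.004]]
force: [1.0, -0.9, -1.4]
opening: 9.7
```

```bash
python3 look.py w15
```

```text
16.525 [568.9 288.  291. ] [ 1.  -0.9 -1.4] 9.66892563266067 [-68. 351.] [-0. -0.  0.  0.  0. -0.]
orange [  0 194  21  12 164] ray [491.5 -49.   94. ] [-86.3   5.7] depth [491.5 -49.9  93.9] 95.3809430021794 (9.17060375213623, 20.55480194091797) 71.56504821777344
orange [ 12 267   6   5  25] ray [ 584.2 -111.    94. ] [ 15.7 -39.4] depth [575.9 -70.  126.3] 127.92604495466257 (4.0, 5.0) 90.0
amber [249  77   4  45 162] ray [487.3 306.8 133. ] [-151.6  355.6] depth [486.1 304.1  47.4] 48.692231295131194 (43.99999237060547, 2.999999523162842) 90.0
amber [267  77   4  45 143] ray [493.1 325.  133. ] [-149.   374.5] depth [491.7 328.   47.6] 48.84780114054784 (44.0, 3.0) 90.0
amber [  0 144  10  27 209] ray [445.8  18.3 133. ] [-142.9   64.2] depth [427.6 -93.8  16.4] 25.062239775605356 (26.0, 9.0) 90.0
amber [251 239  18  50 824] ray [681.2 243.  133. ] [ 50.4 326. ] depth [566.3 287.3 319.2] 320.15583940443395 (49.0, 17.0) 90.0
amber [  9 263  14  11  73] ray [572.3 -59.8 133. ] [-4.8  9. ] depth [574.6 -68.3 125.5] 126.87445769212475 (10.261953353881836, 10.816654205322266) 56.309936
[... 1438 characters left out ...]
9.214252471923828, 0.9370425939559937) 51.34019470214844
red [354 203   7   9  15] ray [651.3 384.1 129. ] [ -3.3 459.9] depth [699.2 405.4  31.1] 46.86979917644476 (9.899494171142578, 2.1213202476501465) 45.0
blue [275  77   6  45 193] ray [498.2 335.6 104. ] [-145.8  385.8] depth [499.6 339.1  47.4] 48.600613908184265 (4.4353346824646, 44.10346984863281) 1.7899105548858643
blue [286  77  13  46 406] ray [503.6 352.  104. ] [-143.3  402.9] depth [503.3 351.8 111.8] 113.79877234680926 (11.423989295959473, 45.08783721923828) 2.4895527362823486
blue [ 88 289  31  30 597] ray [680.  -10.6 104. ] [92.8 76. ] depth [680.3 -11.1 104.7] 106.4757368049189 (22.62741470336914, 29.698482513427734) 45.0
```

View pics/w15b.png

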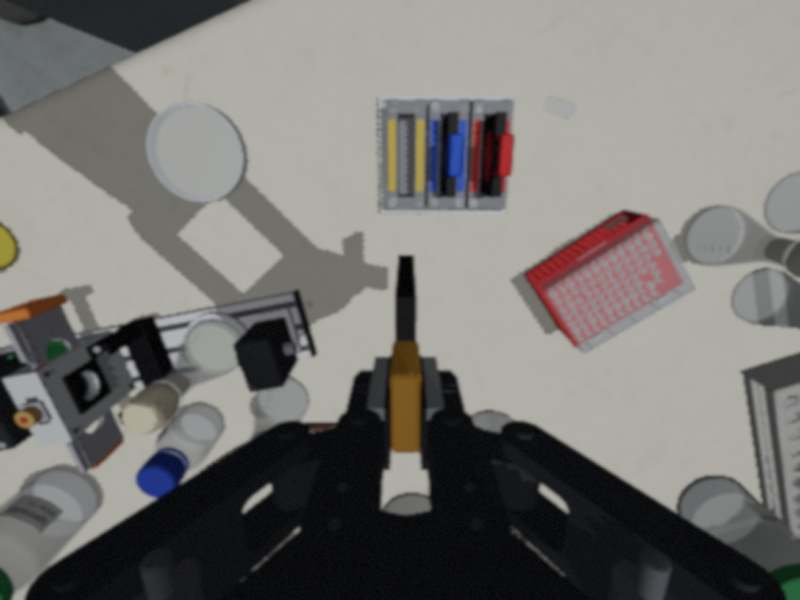

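Run:
```python
from h import *
np.set_printoptions(precision=2,suppress=True)
im,d,ci=load('w15'); hsv=cv2.cvtColor(im,cv2.COLOR_RGB2HSV)
c=cv2.resize(im[50:150,230:345],None,fx=6,fy=6,interpolation=cv2.INTER_CUBIC); cv2.imwrite('pics/w15c.png',c[:,:,::-1])
m=cv2.inRange(hsv,(17,90,80),(34,255,255)); n,l,st,cc=cv2.connectedComponentsWithStats(m)
C=[]
for i in range(1,n):
    if st[i,4]>100 and 240<cc[i][0]<280 and cc[i][1]<130:
        pts=np.argwhere(l==i)[:,::-1]; Wp=np.array([ray(ci,u,v,46.5) for u,v in pts])[:,:2]
        r=cv2.minAreaRect(Wp.astype(np.float32)); ln=cv2.fitLine(Wp.astype(np.float32),cv2.DIST_L2,0,.01,.01).ravel()
        print(st[i],Wp.mean(0),r,np.degrees(np.arctan2(ln[1],ln[0]))); C.append(Wp.mean(0))
C=np.array(C); print('centre',C.mean(0),C[1]-C[0])
W=world(ci,d)
# tray footprint & blocks top
k=(d>0)&(W[...,2]>42)&(W[...,2]<50); k[:55]=0;k[150:]=0;k[:,:235]=0;k[:,345:]=0
P=W[k][:,:2].astype(np.float32); print('blocks',cv2.minAreaRect(P))
k=(d>0)&(W[...,2]>104)&(W[...,2]<118); k[:55]=0;k[150:]=0;k[:,:235]=0;k[:,345:]=0
l,n=None,None
nn,ll,s2,c2=cv2.connectedComponentsWithStats(k.astype(np.uint8))
for i in range(1,nn):
    if s2[i,4]>40: print('tab',W[ll==i].mean(0), cv2.minAreaRect(W[ll==i][:,:2].astype(np.float32)))
```

```text
[248  77   5  46 201] [483.66 304.89] ((485.59222412109375, 303.712646484375), (5.595574855804443, 58.94013977050781), 68.68128204345703) -20.61875
[266  77   6  45 220] [493.68 327.45] ((494.0478210449219, 327.8036804199219), (6.767284870147705, 57.566715240478516), 69.60393524169922) -21.174673
centre [488.67 316.17] [10.02 22.56]
blocks ((503.2899169921875, 351.0947265625), (108.90625, 90.56294250488281), 69.20407104492188)
tab [502.75 350.62 112.23] ((502.8218078613281, 350.9293212890625), (11.395804405212402, 29.442243576049805), 69.43450164794922)
tab [515.65 384.63 111.94] ((515.9713745117188, 385.42498779296875), (11.71367359161377, 29.496240615844727), 68.35590362548828)
```

View pics/w15c.png

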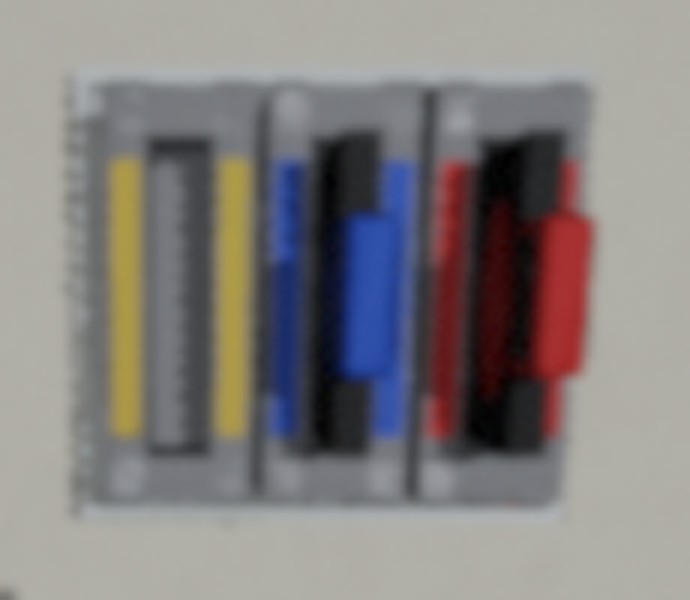

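The amber slot is centred at (489.3,316.3) with yaw -20.9°, and the block rectangle, the labels and the blue tab agree within 1 mm. Next I'll work out the held tab's offset from the TCP.

Run:
```python
from h import *
np.set_printoptions(precision=1,suppress=True)
im,d,ci=load('w15')
R=np.array([[-.006,.356,.935],[-.002,.935,-.356],[-1,-.004,-.004]]); T=np.array([568.9,288.,291.])
for off in (0,-2,-4):
  for a in (-15,15):
    print(off,a,'top y=-5/5',[np.round(proj(ci,T+R@np.array([-27.2,b,off+a])),1) for b in(-5,5)],'foot',np.round(proj(ci,T+R@np.array([-1.2,0,off+a])),1),'frame top/bottom edge',[np.round(proj(ci,T+R@np.array([q,0,off+(32 if a>0 else -32)])),1) for q in(-1.2,68.8)])
c=cv2.resize(im[120:300,215:305],None,fx=4,fy=4,interpolation=cv2.INTER_NEAREST)[:600]; cv2.imwrite('pics/w15d.png',cv2.resize(im[150:300,205:315],None,fx=4,fy=4,interpolation=cv2.INTER_NEAREST)[:,:,::-1])
W=world(ci,d)
for v in range(205,296,4): print(v,im[v,259],W[v,259], R.T@(W[v,259]-T))
```

```text
0 -15 top y=-5/5 [array([252.1, 240.3]), array([272.6, 240.3])] foot [261.8 218.4] frame top/bottom edge [array([261.9, 190.7]), array([261. , 163.5])]
0 15 top y=-5/5 [array([252.6, 291.3]), array([271.7, 291.3])] foot [261.7 262.9] frame top/bottom edge [array([261.6, 286. ]), array([260.8, 234.3])]
-2 -15 top y=-5/5 [array([252.1, 236.7]), array([272.6, 236.7])] foot [261.8 215.2] frame top/bottom edge [array([261.9, 187.3]), array([261. , 161.1])]
-2 15 top y=-5/5 [array([252.6, 288.1]), array([271.7, 288.1])] foot [261.7 260.1] frame top/bottom edge [array([261.6, 283.4]), array([260.8, 232.3])]
-4 -15 top y=-5/5 [array([252.1, 233. ]), array([272.7, 233. ])] foot [261.8 212. ] frame top/bottom edge [array([261.9, 183.9]), array([261. , 158.7])]
-4 15 top y=-5/5 [array([252.6, 284.9]), array([271.8, 284.9])] foot [261.7 257.3] frame top/bottom edge [array([261.6, 280.7]), array([260.8, 230.2])]
205 [23 23 24] [546.  295.  293.6] [ -2.5  -1.6 -23.9]
209 [21 23 25] [548.3 294.1 293.5] [ -2.4  -1.6 -21.4]
213 [24 25 27] [550.5 293.3 293.8] [ -2.7  -1.6 -19. ]
217 [39 31 24] [553.  
[... 419 characters left out ...]
2.9]
249 [123  89  35] [557.8 290.6 320.4] [-29.3  -1.6 -11.4]
253 [123  88  34] [560.1 289.7 319.9] [-28.9  -1.6  -8.9]
257 [122  87  33] [562.2 288.9 319.9] [-28.9  -1.6  -6.7]
261 [122  87  32] [564.2 288.1 320.1] [-29.1  -1.6  -4.5]
265 [123  89  34] [567.  287.1 319. ] [-28.   -1.6  -1.5]
269 [121  86  31] [569.  286.3 319.3] [-28.3  -1.6   0.6]
273 [122  88  34] [571.3 285.5 319.3] [-28.3  -1.6   3. ]
277 [121  86  33] [573.8 284.5 318.8] [-27.8  -1.6   5.8]
281 [121  86  32] [575.4 283.9 319.8] [-28.8  -1.6   7.4]
285 [122  87  35] [577.7 283.  319.7] [-28.7  -1.6   9.9]
289 [137 121 102] [581.  281.8 318.4] [-27.4  -1.7  13.4]
293 [174 172 165] [822.8 188.4   2.2] [287.5  -1.6 274. ]
```

View pics/w15d.png

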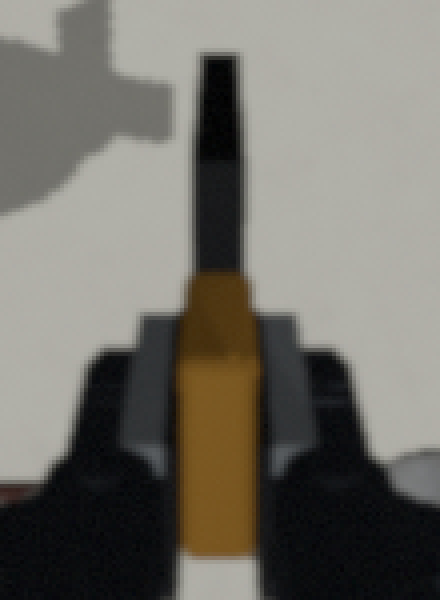

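The tab is centred on the TCP to within about 1 mm. I'll move over the slot and down to a foot height of about 62 mm, then check.

Call:
carry_out(delta_pos=[[0,-0.001,-0.042],[0,0,-0.042],[0.05,0,0],[0.055,0,0],[0.045,0,0]], rotation=[[0,0,0],[0,0,0],[0,0,0],[0,0,0],[0,0,0]], hand=[-1,-1,-1,-1,-1])

```text
time_s: 17.2
tool_pos: [490.1, 315.6, 141.9]
eef_rot: [[-0.002, 0.357, 0.934], [-0.001, 0.934, -0.357], [-1.0, -0.002, -0.002]]
force: [0.3, -0.7, -0.4]
opening: 9.2
```

Call:
carry_out(delta_pos=[[0.01,0,0],[0,0,0],[0,0,0]], rotation=[[0,0,0],[0,0,0],[0,0,0]], hand=[-1,-1,-1])

```text
time_s: 17.58
tool_pos: [493.5, 317.7, 137.5]
eef_rot: [[0.004, 0.358, 0.934], [0.002, 0.934, -0.358], [-1.0, 0.004, 0.003]]
force: [-0.3, 0.8, -0.4]
opening: 9.5
```

Run:
```python
from h import *
np.set_printoptions(precision=2,suppress=True)
s=manip.read_state(); T=s['tool_pos'];R=s['eef_rot']; print(s['time_s'],T,s['force'],R)
z=R[:,2];y=R[:,1]; e=np.array([489.3,316.3])-T[:2]; print('tool z,y err',e@z[:2],e@y[:2],'yaw',np.degrees(np.arctan2(z[1],z[0])))
im,d,ci=grab('wrist','w16'); big=cv2.resize(im,(800,600),interpolation=cv2.INTER_CUBIC); cv2.imwrite('pics/w16b.png',big[:,:,::-1])
i2,_,_=grab('scene','s16'); cv2.imwrite('pics/s16c.png',cv2.resize(i2[220:340,250:370],None,fx=5,fy=5,interpolation=cv2.INTER_CUBIC)[:,:,::-1])
```

```text
17.575 [493.52 317.74 137.55] [-0.32  0.77 -0.4 ] [[ 0.    0.36  0.93]
 [ 0.    0.93 -0.36]
 [-1.    0.    0.  ]]
tool z,y err -3.4250058732683883 -2.85205452605195 yaw -20.973802308692385
```

View pics/w16b.png

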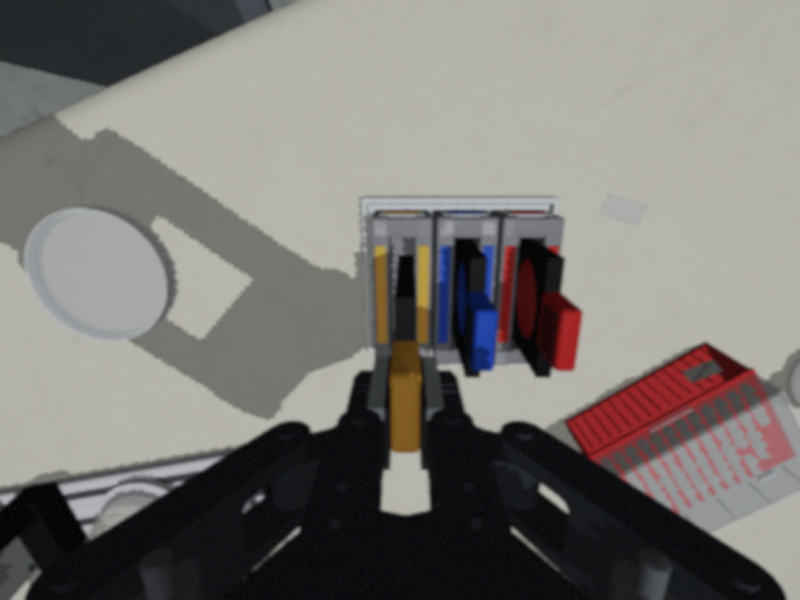

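View pics/s16c.png

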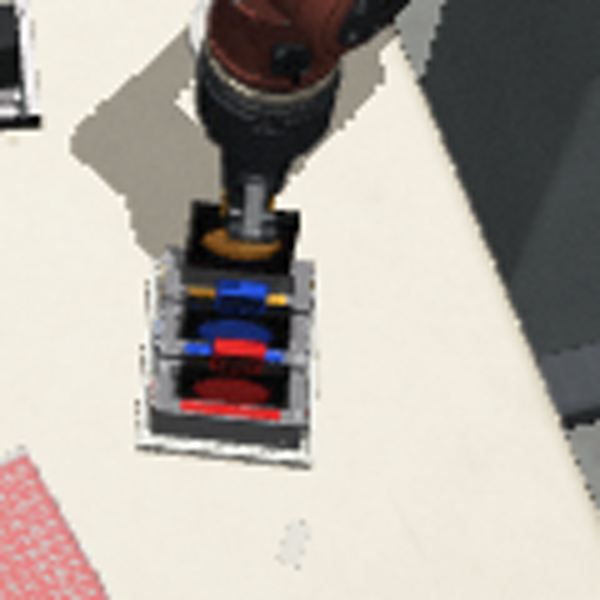

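The frame's foot appears between the amber labels at (381,295) and (424,295). The arm has settled about 3 mm off in both axes, so I'll re-measure the slot from here.

```bash
cat > slot.py <<'E'
import sys
from h import *
np.set_printoptions(precision=2,suppress=True)
tag=sys.argv[1]
if len(sys.argv)>2:
    s=manip.read_state(); grab('wrist',tag); np.savez(f'pics/{tag}s.npz',T=s['tool_pos'],R=s['eef_rot']); print(s['time_s'],s['tool_pos'],s['force'])
    T,R=s['tool_pos'],s['eef_rot']
else: T=np.array([493.52,317.74,137.55]); s=manip.read_state(); R=s['eef_rot']
im,d,ci=load(tag); hsv=cv2.cvtColor(im,cv2.COLOR_RGB2HSV); W=world(ci,d)
cv2.imwrite(f'pics/{tag}c.png',cv2.resize(im[115:300,220:390],None,fx=3.2,fy=3.2,interpolation=cv2.INTER_CUBIC)[:,:,::-1])
m=cv2.inRange(hsv,(14,90,60),(34,255,255)); n,l,st,cc=cv2.connectedComponentsWithStats(m)
C=[]
for i in range(1,n):
    if st[i,4]>60 and 230<cc[i][0]<290 and cc[i][1]<230 and st[i,3]>20:
        pts=np.argwhere(l==i)[:,::-1]; Wp=np.array([ray(ci,u,v,46.5) for u,v in pts])[:,:2]
        r=cv2.minAreaRect(Wp.astype(np.float32)); print(st[i],r); C.append(r[0])
C=np.array(C); print(C.mean(0))
c=C.mean(0)-T[:2]; print('labels mid in tool z,y:',c@R[:2,2],c@R[:2,1])
k=(d>0)&(W[...,2]>42)&(W[...,2]<50); k[:110]=0;k[240:]=0;k[:,:225]=0;k[:,370:]=0
P=W[k][:,:2].astype(np.float32); r=cv2.minAreaRect(P); print('blocks',r)
E
python3 slot.py w16
```

```text
[240 157   8  63 465] ((485.5240783691406, 304.1080322265625), (6.499683856964111, 60.346473693847656), 68.20354461669922)
[485.52 304.11]
labels mid in tool z,y: -2.588711389109646 -15.590379469168536
blocks ((502.9340515136719, 350.7008056640625), (108.82598876953125, 92.36460876464844), 68.89686584472656)
```

View pics/w16c.png

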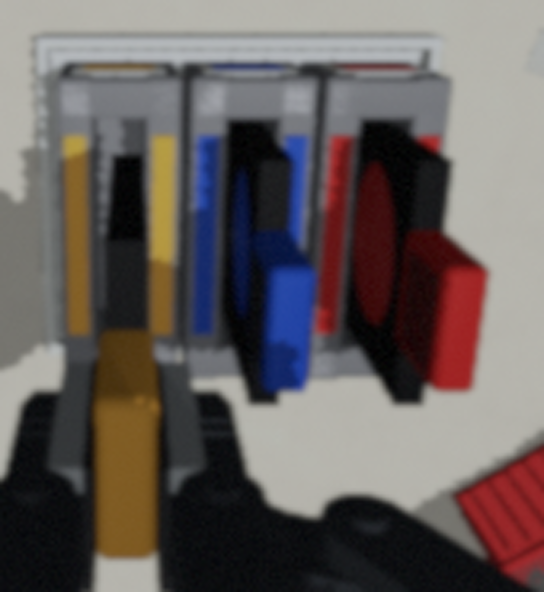

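Call:
carry_out(delta_pos=[[0.012,-0.0022,-0.0025],[0,0,0],[0,0,0]], rotation=[[0,0,0],[0,0,0],[0,0,0]], hand=[-1,-1,-1])

```text
time_s: 18.05
tool_pos: [488.0, 315.8, 122.5]
eef_rot: [[-0.001, 0.358, 0.934], [-0.0, 0.934, -0.358], [-1.0, -0.001, -0.0]]
force: [0.9, -0.0, -1.1]
opening: 9.6
```

```bash
python3 slot.py w17 1
```

```text
18.05 [488.04 315.76 122.45] [ 0.87 -0.01 -1.13]
[272 166   8  63 460] ((493.15313720703125, 327.6975402832031), (6.333751201629639, 57.6963005065918), 69.8934326171875)
[493.15 327.7 ]
labels mid in tool z,y: 0.5011179381811112 12.978308643414705
blocks ((499.56207275390625, 351.62457275390625), (108.18670654296875, 85.98969268798828), 68.5160140991211)
```

View pics/w17c.png

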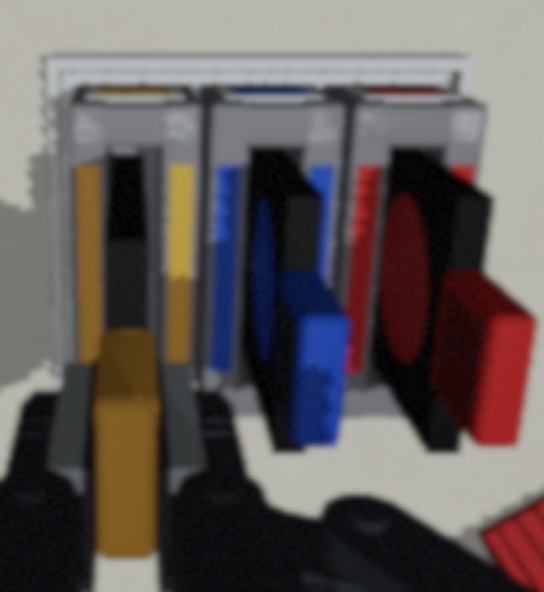

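The frame's foot (crop 126) sits left of the slot's middle (crop 134), so it needs about +2 mm in y and +1 mm in z.

Call:
carry_out(delta_pos=[[0,0.002,0.001],[0,0,0],[0,0,0],[0,0,0]], rotation=[[0,0,0],[0,0,0],[0,0,0],[0,0,0]], hand=[-1,-1,-1,-1])

```text
time_s: 18.6
tool_pos: [490.1, 317.4, 122.8]
eef_rot: [[0.0, 0.358, 0.934], [0.0, 0.934, -0.358], [-1.0, 0.0, 0.0]]
force: [0.1, 0.8, -0.9]
opening: 9.2
```

```bash
python3 slot.py w18 1
```

```text
18.6 [490.07 317.37 122.82] [ 0.06  0.75 -0.9 ]
[ 241  165   37  124 2324] ((520.1820068359375, 304.0378112792969), (31.168167114257812, 124.07420349121094), 69.11544036865234)
[520.18 304.04]
labels mid in tool z,y: 32.888855849104104 -1.6689811396071779
blocks ((500.6866149902344, 351.54168701171875), (108.83129119873047, 87.38186645507812), 68.98168182373047)
```

View pics/w18c.png

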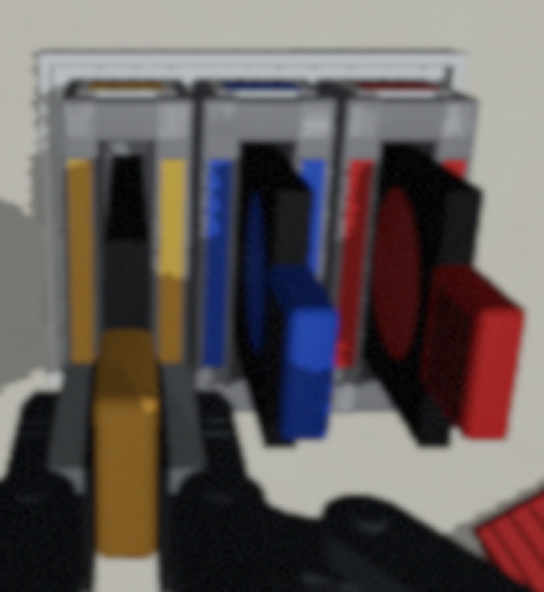

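Labels at 80 and 172 give a mid of 126, and the foot is at 126.5, so it's centred. I'll lower slowly and watch the force.

Call:
carry_out(delta_pos=[[0.006,0,0],[0.006,0,0],[0.004,0,0],[0,0,0]], rotation=[[0,0,0],[0,0,0],[0,0,0],[0,0,0]], hand=[-1,-1,-1,-1])

```text
time_s: 19.15
tool_pos: [489.5, 317.1, 106.0]
eef_rot: [[-0.001, 0.358, 0.934], [-0.001, 0.934, -0.358], [-1.0, -0.001, -0.001]]
force: [0.0, -0.5, -0.3]
opening: 9.6
```

Call:
carry_out(delta_pos=[[0.006,0,0],[0.006,0,0],[0.004,0,0],[0,0,0]], rotation=[[0,0,0],[0,0,0],[0,0,0],[0,0,0]], hand=[-1,-1,-1,-1])

```text
time_s: 19.65
tool_pos: [489.6, 317.2, 90.2]
eef_rot: [[-0.001, 0.358, 0.934], [-0.001, 0.934, -0.358], [-1.0, -0.001, -0.001]]
force: [0.0, 0.4, -0.4]
opening: 9.4
```

```bash
python3 slot.py w19 1
```

```text
19.65 [489.63 317.15  90.16] [ 0.04  0.43 -0.45]
[239 175   9  54 470] ((477.319580078125, 307.2095031738281), (6.1263532638549805, 42.5356559753418), 68.21906280517578)
[272 175   9  54 458] ((486.2352294921875, 330.4811096191406), (6.1650872230529785, 42.549217224121094), 69.8847885131836)
[481.78 318.85]
labels mid in tool z,y: -7.934415992541489 -1.2301554657146294
blocks ((490.8556213378906, 349.5653076171875), (98.1736831665039, 70.8708724975586), 68.9830322265625)
```

View pics/w19c.png

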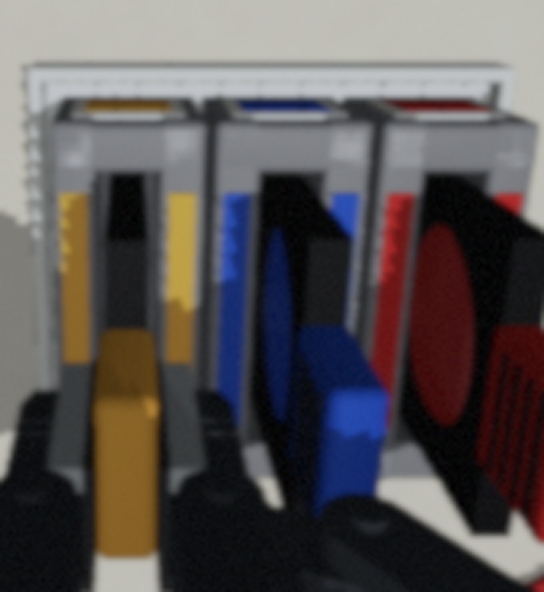

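The filter is inside the slot with its foot at about 21 mm. I'll lower the last 5 mm until it touches.

Call:
carry_out(delta_pos=[[0.003,0,0],[0.002,0,0],[0,0,0],[0,0,0]], rotation=[[0,0,0],[0,0,0],[0,0,0],[0,0,0]], hand=[-1,-1,-1,-1])

```text
time_s: 20.2
tool_pos: [490.1, 317.4, 85.8]
eef_rot: [[0.0, 0.358, 0.934], [0.0, 0.934, -0.358], [-1.0, 0.0, 0.0]]
force: [-0.5, -0.3, -1.4]
opening: 9.1
```

Call:
carry_out(delta_pos=[[0.001,0,0],[0,0,0],[0,0,0]], rotation=[[0,0,0],[0,0,0],[0,0,0]], hand=[-1,-1,-1])

```text
time_s: 20.58
tool_pos: [490.1, 317.4, 84.8]
eef_rot: [[0.0, 0.358, 0.934], [0.0, 0.934, -0.358], [-1.0, 0.0, 0.0]]
force: [-0.3, -0.2, -1.1]
opening: 9.0
```

Call:
carry_out(delta_pos=[[0.001,0,0],[0.001,0,0],[0,0,0]], rotation=[[0,0,0],[0,0,0],[0,0,0]], hand=[-1,-1,-1])

```text
time_s: 20.95
tool_pos: [490.2, 317.7, 84.8]
eef_rot: [[-0.0, 0.358, 0.934], [0.0, 0.934, -0.358], [-1.0, -0.0, -0.0]]
force: [-3.5, 0.0, 10.1]
opening: 9.6
```

It touched the slot floor at TCP z 84.8 with 10 N, as predicted. I'll release with a small opening and rise.

Call:
carry_out(delta_pos=[[-0.0015,0,0],[0,0,0],[0,0,0],[0,0,0],[-0.01,0,0]], rotation=[[0,0,0],[0,0,0],[0,0,0],[0,0,0],[0,0,0]], hand=[-1,-0.6,-0.5,-0.5,-0.5])

```text
time_s: 21.58
tool_pos: [489.1, 316.9, 93.4]
eef_rot: [[-0.002, 0.358, 0.934], [-0.001, 0.934, -0.358], [-1.0, -0.002, -0.002]]
force: [-0.1, -0.1, -0.5]
opening: 21.2
```

Call:
carry_out(delta_pos=[[-0.02,0,0],[-0.05,0,0],[-0.055,0,0.02],[-0.03,0,0.06],[0,0,0]], rotation=[[0,0,0],[0,0,0],[0,0,0],[0,0,0],[0,0,0]], hand=[-0.5,-0.5,-0.5,-0.5,-0.5])

```text
time_s: 22.2
tool_pos: [566.4, 289.7, 254.1]
eef_rot: [[0.012, 0.361, 0.933], [0.003, 0.933, -0.361], [-1.0, 0.007, 0.01]]
force: [-0.7, -0.2, 0.2]
opening: 21.5
```

```bash
python3 look.py w20 | grep -v red
python3 - <<'E'
from h import *
np.set_printoptions(precision=1,suppress=True)
im,d,ci=load('w20'); W=world(ci,d)
k=(d>0)&(W[...,2]>100)&(W[...,2]<125)&(abs(W[...,0]-505)<60)&(abs(W[...,1]-350)<70)
n,l,st,c=cv2.connectedComponentsWithStats(k.astype(np.uint8))
for i in range(1,n):
    if st[i,4]>30: print('tab',np.median(W[l==i],0),cv2.minAreaRect(W[l==i][:,:2].astype(np.float32)))
for n_ in('top','scene'):
    im,d,ci=grab(n_,n_+'21')
c=cv2.resize(load('top21')[0][130:250,140:380],None,fx=3.3,fy=3.3,interpolation=cv2.INTER_CUBIC); cv2.imwrite('pics/top21c.png',c[:,:,::-1])
c=cv2.resize(load('scene21')[0][90:340,170:340],None,fx=2.4,fy=2.4,interpolation=cv2.INTER_CUBIC); cv2.imwrite('pics/scene21c.png',c[:,:,::-1])
E
```

```text
22.2 [566.4 289.7 254.1] [-0.7 -0.2  0.2] 21.505787817937083 [-70.7 352.3] [0.  0.  0.1 0.  0.  0. ]
amber [244  74  17  50 558] ray [487.2 312.1 133. ] [-152.5  360.7] depth [487.2 312.1 111.2] 113.80537597551199 (49.07975387573242, 15.600433349609375) 88.66777801513672
amber [265  74   4  50 195] ray [492.5 325.1 133. ] [-149.7  374.5] depth [493.1 328.1  47.5] 48.78920274473802 (49.0, 3.0) 90.0
blue [274  74   6  50 241] ray [497.  335.3 104. ] [-146.9  385.3] depth [498.9 338.4  47.5] 48.704046814728926 (4.866735458374023, 49.061954498291016) 1.5074357986450195
blue [287  74  13  50 472] ray [502.7 351.9 104. ] [-144.2  402.6] depth [501.8 351.2 112.3] 113.98029274102669 (11.835216522216797, 49.23849105834961) 2.862405300140381
blue [ 71 308  30  26 359] ray [670.8 -10.3 104. ] [83.7 74.7] depth [672.  -12.3 103.7] 150.94529669097957 (13.049850463867188, 33.49910354614258) 47.72631072998047
tab [488.2 315.1 112.7] ((488.4341735839844, 314.9441223144531), (10.328091621398926, 28.775474548339844), 68.8199462890625)
tab [515.4 384.  112.5] ((516.20361328125, 385.292236328125), (11.504833221435547, 29.8946590423584), 69.25181579589844)
tab [502.6 350.1 112.7] ((503.33868408203125, 350.75933837890625), (11.552531242370605, 28.98173713684082), 68.66606903076172)
```

View pics/w20b.png

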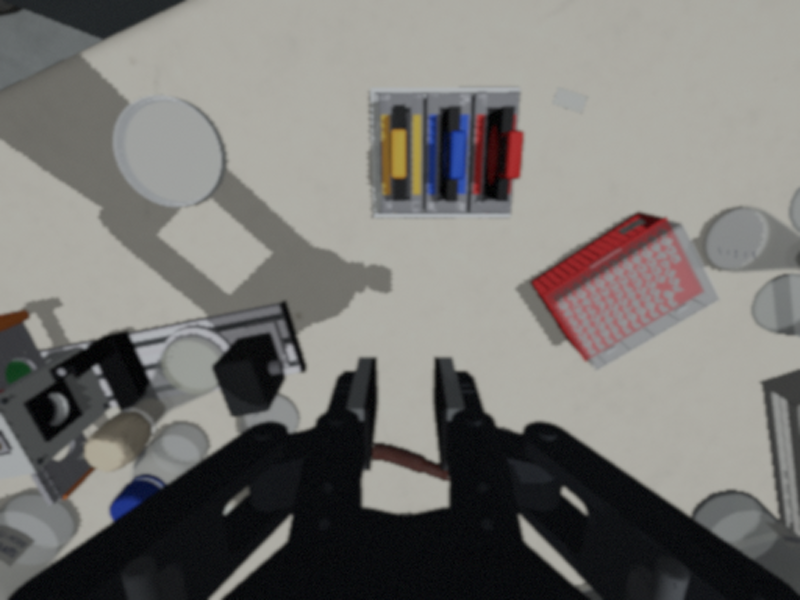

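View pics/scene21c.png

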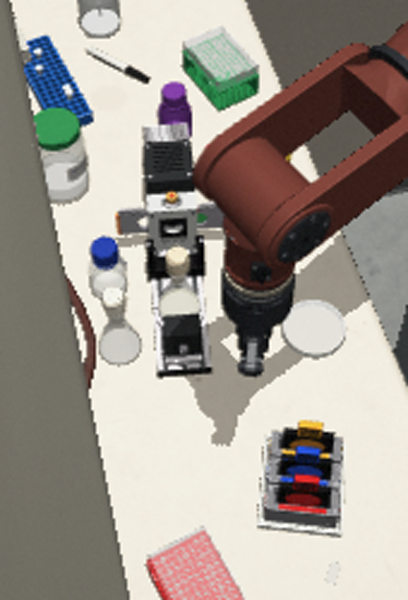

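View pics/top21c.png

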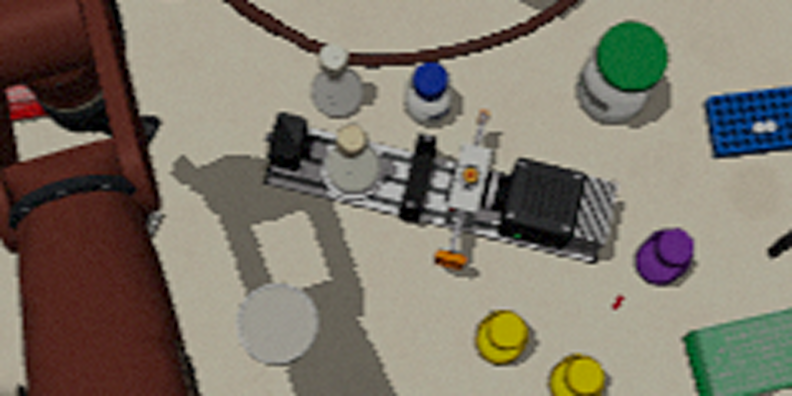

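All three tabs are level at 112.5–112.7 mm, so the amber filter is home. The bottle stands upright and the gate is empty. One last check of the shutter position from the top view, then I'll hand in.

Run:
```python
from h import *
np.set_printoptions(precision=1,suppress=True)
for tag in('top0','top21'):
    im,d,ci=load(tag); hsv=cv2.cvtColor(im,cv2.COLOR_RGB2HSV); W=world(ci,d)
    m=cv2.inRange(hsv,(4,120,90),(20,255,255)); m[:205]=0; m[221:]=0; m[:,:265]=0; m[:,284:]=0
    if tag=='top21': m=cv2.inRange(hsv,(4,120,90),(20,255,255)); m[:200]=0; m[216:]=0; m[:,:265]=0; m[:,284:]=0
    p=np.argwhere(m>0); v,u=p.mean(0); r=ray(ci,u,v,94); print(tag,len(p),u,v,r,rail(r))
s=manip.read_state(); print(s['time_s'],s['force'])
print(manip.hand_in())
```

```text
top0 33 274.3333333333333 214.93939393939394 [463.6 -48.7  94. ] [-113.8    1.3]
top21 32 276.28125 207.96875 [488.9 -53.9  94. ] [-88.    0.5]
22.35 [-0.2 -0.1 -0.1]
the job is handed in; nothing more can be done
None
```

I moved the bottle, shut the beam and returned the amber filter, in that order, then handed the job in at 22.4 s of the 58 s allowed.

- **Bottle:** I lifted it out of the plate's path by its cap and stood it upright behind the rail. It sits 98 mm behind and 67 mm left of the rail's origin, clear of the plate, hose and spare flask.
- **Shutter:** I pushed the pad in small steps until the plate jumped about 6 mm ahead of the fingers, then stayed put as they moved on 2 mm. The wrist camera then put the pad's front at about -90 mm and the pin about 4 mm lower, both as expected for the blank stop.
- **Amber filter:** I lifted it out only after that, lowered it into the amber slot and touched the floor at the expected height with about 10 N. After release its tab top is level with the red and blue tabs (112.7, 112.5 and 112.7 mm).

**Where the checks disagreed:**
- The last top-camera check put the pad about 3 mm nearer the robot than the wrist camera did. It had the same offset before the push, and its before-and-after travel of 25.8 mm matches the expected 26 mm.
- While I was aligning over the slot, the arm settled 2 to 4 mm away from some of its in-motion readings. I corrected this from the pictures before inserting the filter.

In the last pictures nothing else appeared to have moved, and the arm was touching nothing.

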